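Load two heat sinks into a spring-fed, tilted parts track

TASK

Load the spring-fed parts track on the bench: pull its blue follower back by the red-tipped lever, leaning the lever away from you to get past the steel catch, and park it behind the catch with nothing holding it. Set the two black heat sinks one behind the other flat on the floor of the channel, base down and without dropping them, then free the lever and ease the follower forward, never letting it snap, until it presses both heat sinks up against the orange nose stop with the lever back square to the track. Leave the jar, the tape roll and the USB stick where they are.

Things in the scene. Friction and masses are not known exactly. Their poses are not given: they have to be found in the camera images.
- stand: Fixed stand of the feeder: dark steel foot plate 100 x 206 x 6 mm with aluminium cheeks. Origin: centre of its underside on the bench; its z is up, its y runs along the track from the nose towards the tail (the way the follower is pulled back), its x points to the far, high side.
- track: Aluminium u-channel on the stand, leaning 25 degrees (0.44 rad) towards the robot about its y axis. Origin: middle of the channel floor, 56 mm above the stand's origin. y runs along it from nose to tail (the stand's y), x across it, up the slope away from the robot, z square out of the floor. 45 mm wide inside, open on top; walls 10 mm high, flared in their upper half to 48 mm. Tail plate at y = 97 mm.
- nose (a point): Middle of the orange nose stop's inner face at floor height: track y = -90 mm. The stop is 22 mm high; a small spring reel stands behind it, to y = -122 mm.
- rail (a point): Middle of the dark rail on the outside of the near wall, track (-31, 45, 10) mm. The steel catch (16 mm along y, up to 43 mm above the floor) is clamped on it at a place that varies and is not reported: see or feel it. Its 10 mm square tongue reaches over the channel at z 26 to 36 mm as far as x = +2 mm. Its tail-side face, where the parked lever rests, is at y = 29 to 54 mm (follower 67 to 92 mm).
- follower (a joint): Slide of the blue follower block, m along track +y. 0 = forward end stop, 0.120 = rear end stop. Its front face is at track y = -60 mm + value. A constant-force spring of 5 to 6 N always drives it towards 0; let go, it snaps forward at about 0.45 m/s (0.35 m/s is already too fast). Two heat sinks pressed against the nose stop it at 0.050.
- face (a point): Bottom middle of the follower's front face, on the channel floor. The block behind it is 41 mm wide, 36 mm long, 22 mm high (lever cheeks to 25 mm).
- lever (a joint): Hinge of the lever on the follower, rad. 0 = square to the floor, held against a stop by a weak spring (1 to 2 N at the grip); grows as it leans up the slope, away from the robot (track +x), to 0.5. Steel bar 10 mm wide (x), 8 mm thick (y); pivot 6 mm above the floor, 26 mm behind the follower's face. Below about 0.3 it cannot pass the catch's tongue either way; beyond it clears.
- lever_grip (a point): Centre of the lever's red grip, 54 mm along the lever from its pivot (60 mm above the floor at lever 0). Grip 26 mm long, 14 mm wide across the track, 10 mm thick along it: pinch it with fingers closing along the track's y, tips at least 40 mm above the floor to clear the catch; turn the tool with the lever as it leans, or it binds between the pads.
- heatsink_a: Black finned heat sink, 40 x 40 x 22 mm, 60 g, loose, standing on the bench. Origin: centre of its underside (the base); z out of the fins. Square: either way round fits the channel; 12 mm of it stand above the channel walls.
- heatsink_b: The second, identical heat sink: 40 x 40 x 22 mm, origin at the centre of its underside.
- flux_jar: Bystander: small white jar with a red lid, diameter 48 mm, height 35 mm, loose; it may stand beside or between the heat sinks. Origin: centre of its underside.
- film_tape: Bystander: roll of amber tape, diameter 74 mm, height 15 mm, loose. Origin: centre of its underside.
- usb_stick: Bystander: orange USB stick, 18 x 54 x 8 mm, loose. Origin: centre of its underside.

How it is judged:
By the outcome, as a careful person would: the job done as asked, in the order asked, and still so for the second after the job is handed in, with the robot touching nothing.
It also fails if it takes over 72 s, if anything falls off the work surface, if the arm or the gripper's body presses on something with over 40 N, if the wrist force passes 120 N, or if a joint passes its speed limit or range.

ROBOT

A 7-joint arm with a two-finger parallel gripper is mounted at the origin on a cart in front of the work surface, level with it; the furniture and walls round the work are solid. World frame = base frame: x ahead of the robot, y to its left, z up, the work surface at z = 0. Lengths are in m, angles in rad, forces in N, time in s.
With the tool pointing down it reaches from about 0.425 to 0.925 m from the base axis. Payload 6.8 kg.
Tool frame: the origin (TCP) lies at the very end of the fingers, on their centre line; the grasp point (between the pads) lies 19 mm behind it; z points along the fingers, x is the direction in which the jaws open and shut, and the axes are right-handed (so a half turn about z gives the same grasp; the last joint's range is limited). The gripper opens to 85 mm and grips with 20 to 120 N. Pads are 22 mm wide; open, the fingers measure 114 mm over their backs; the gripper's body (76 mm by 85 mm) begins 54 mm behind the grasp point. The pads swing forward as they close: fully open they stand 13 mm farther back than shut.
Start: joints at [-1.25, 0.477, 0.022, 1.555, -0.011, 1.109, -0.083], TCP at [0.281, 0.614, 0.231] pointing down, gripper open.
Joint ranges: [-2.96, 2.96], [-0.34, 2.1], [-1.41, 1.46], [0.24, 2.44], [-1.37, 4.51], [0.17, 1.92], [-2.96, 2.96]. Speed limits (rad/s): [2.39, 2.39, 3.14, 3.14, 3.14, 3.14, 3.14].

INTERFACE

Orientations are given as a rotation vector (axis times angle).
In Python, from bench import get_obs, imaging, hand_in gives the robot as it stands.
- The arm moves only by the tool send_rows, never from a script. Its argument "motion" is a list of rows, each an object with "dp": the shift along the world's x, y, z in m, a list of three; "rot": the turn, a rotation vector about the world's x, y, z in rad, a list of three; "grip": the finger opening in m, from 0 to 0.0854. In form: [{"dp": [dx, dy, dz], "rot": [ax, ay, az], "grip": grip}, ...]. A call has 1 to 20 rows; each row shifts and turns the pose as measured when the row begins; what a row does not reach is not made up. A row lasts 1/8 s, in which the tool goes at most 62.5 mm and 10.7 degrees, less where a joint would pass 70% of its speed; a pose out of reach is approached as far as the arm can. A call is refused whole if a number of a shift passes 0.0625 or a number of a turn 0.188, either way. A call with a gripper value outside its range is refused whole. The fingers move at their own pace and stop on an object; "grip_force" is the grip in N (left out, the last holds). Time passes only in rows, so rows that do not move let the fingers close. It gives the time, the measured TCP pose, the force and the opening at its end, in the units of the state.
- get_obs(): the state, without advancing time (a new reading comes with each control period).
- imaging.grab_frame(name): name is "scene" or "top" or "wrist"; returns a dict with "img" (480x640x3 uint8, red, green, blue), "fx", "fy", "cx", "cy" (pixels), "R" (3x3) and "t" (3): a world point X has camera coordinates R X + t. Camera axes: x right, y down, z forward; pixel columns grow to the right and rows downward; lengths in m; the calibration is good to about 2 mm. A picture is of the moment at which its call begins. There is no depth.
- hand_in(): hands the job in, once; it reports no verdict.
The state is a dict: "clock": time; "joints": joint angles; "qvel": joint speeds; "tau": joint torques, N m; "tcp_pos": TCP position; "orientation": TCP orientation; "contact_force": force on the tool from outside, world axes, zero at the start; "moment": the same for the moment, N m; "grip_width": finger opening in m.
Only numpy, scipy, OpenCV 4.12 (cv2) and the standard library are available. Lean on these libraries where they do the work, as an engineer would, in place of code of your own. Each camera call takes 0.05 s, during which the arm holds its last target. There are 200 camera calls.

## Working session

There is one attempt and no reset: what is moved stays moved. The work goes in short steps, Python scripts to look and compute and a tool call to move; the robot and the scene stay as the last step left them, time stands still between calls to the robot, and variables do not carry over. Pictures are saved under pics/ and viewed, about 8 in all and at most 12, crops included, and the job is handed in when it is done.

Besides the shell and the picture viewer there is one more tool, called after "Call:" in YAML: its name, and indented under it one key for each argument. send_rows: Moves the arm, as the interface text tells. Its arguments: {"type":"object","properties":{"motion":{"type":"array","items":{"type":"object","properties":{"dp":{"type":"array","items":{"type":"number"}},"rot":{"type":"array","items":{"type":"number"}},"grip":{"type":"number"}}}},"grip_force":{"type":"number"}},"required":["motion"]}

```bash
ls; mkdir -p pics; cat > h.py <<'E'
import numpy as np,cv2
from bench import get_obs, imaging
from scipy.spatial.transform import Rotation as Ro
def save(f,n): cv2.imwrite('pics/'+n,f['img'][:,:,::-1])
def ray(f,u,v):
    d=f['R'].T@np.array([(u-f['cx'])/f['fx'],(v-f['cy'])/f['fy'],1]); return -f['R'].T@f['t'],d
def onz(f,u,v,z):
    c,d=ray(f,u,v); return c+d*(z-c[2])/d[2]
def proj(f,X):
    p=f['R']@np.array(X)+f['t']; return np.array([f['fx']*p[0]/p[2]+f['cx'],f['fy']*p[1]/p[2]+f['cy']])
E
python3 - <<'E'
from h import *
import pickle
o=get_obs();print(o)
a=imaging.grab_frame('top');b=imaging.grab_frame('scene')
pickle.dump((a,b),open('f0.pkl','wb'))
save(a,'top0.png');save(b,'scene0.png')
for f in(a,b):print(-f['R'].T@f['t'],f['R'],f['fx'])
E
```

```text
pics
{'clock': 0.0, 'joints': array([-1.25010454,  0.47780281,  0.02233802,  1.55643439, -0.01148425,
        1.10927393, -0.08308801]), 'qvel': array([-4.52541016e-04, -6.63167018e-05,  1.25431613e-03,  1.24279638e-03,
       -1.40219867e-03, -1.47327736e-03,  9.07985404e-04]), 'tau': array([-1.14329964e-04, -5.96451437e+01,  1.60828527e+00, -2.81200397e+01,
        1.25335524e-02,  9.45376523e-03,  1.71350422e-05]), 'tcp_pos': array([0.2804226 , 0.61336129, 0.23033106]), 'orientation': array([ 2.64225806e+00,  1.69742195e+00, -2.23327801e-03]), 'contact_force': array([ 0.25820462,  0.50932999, -0.95478482]), 'moment': array([ 0.03850762, -0.05793963, -0.02992592]), 'grip_width': 0.08562504308382118}
[0.32798163 0.09545804 1.08687182] [[-0.0270396  -0.99940987  0.02118436]
 [-0.99544757  0.02498274 -0.09197823]
 [ 0.09139471 -0.02357498 -0.99553565]] 452.2326804947281
[ 0.04811136 -0.76044707  0.88516249] [[ 0.91470716 -0.40410861  0.0026544 ]
 [-0.26140863 -0.59668673 -0.75870315]
 [ 0.30818232  0.69329732 -0.6514311 ]] 502.04238787150723
```

View pics/top0.png

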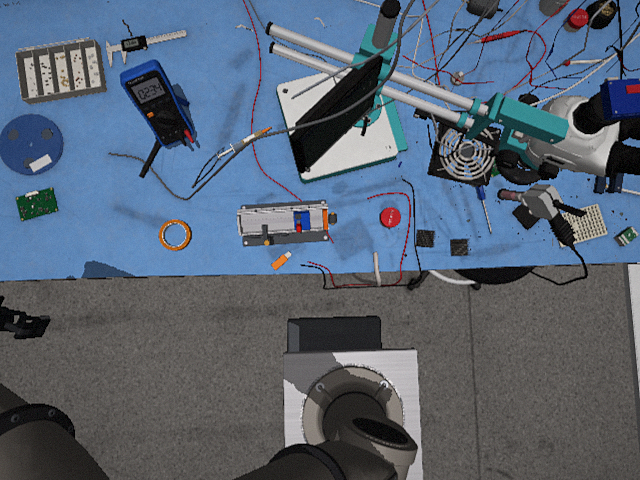

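View pics/scene0.png

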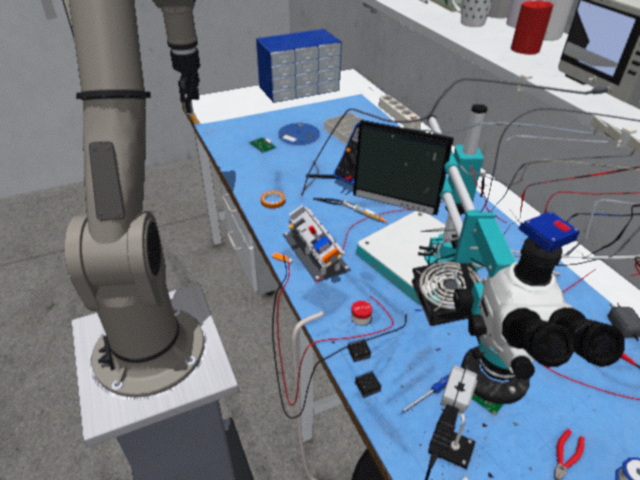

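Top view: the feeder is at (285,222), nose right at (332,218), follower (302,220). The heat sinks are at (426,238) and (459,247), the jar (390,217), the tape (174,234) and the USB stick (282,260). Next I'll measure them with masks and an enlarged crop.

```bash
python3 - <<'E'
from h import *
import pickle
a,b=pickle.load(open('f0.pkl','rb'))
im=a['img']
c1=cv2.resize(im[195:255,225:345],None,fx=6,fy=6,interpolation=cv2.INTER_CUBIC)
c2=cv2.resize(im[205:265,370:490],None,fx=3.5,fy=3.5,interpolation=cv2.INTER_CUBIC)
out=np.zeros((c1.shape[0]+c2.shape[0],720,3),np.uint8);out[:c1.shape[0]]=c1;out[c1.shape[0]:,:c2.shape[1]]=c2
cv2.imwrite('pics/c0.png',out[:,:,::-1])
hsv=cv2.cvtColor(im,cv2.COLOR_RGB2HSV)
# heat sinks
m=((hsv[:,:,2]<75)).astype(np.uint8)
m2=np.zeros_like(m);m2[222:262,405:480]=m[222:262,405:480]
for c in cv2.findContours(m2,cv2.RETR_EXTERNAL,cv2.CHAIN_APPROX_NONE)[0]:
    if cv2.contourArea(c)>80:
        r=cv2.minAreaRect(c);bx=cv2.boxPoints(r)
        print('hs',r,onz(a,*r[0],.016).round(4),[onz(a,*p,.022)[:2].round(3).tolist() for p in bx])
# red: jar, grip ; blue follower
red=((((hsv[:,:,0]<6)|(hsv[:,:,0]>174))&(hsv[:,:,1]>150)&(hsv[:,:,2]>90))).astype(np.uint8)
n,l,s,ce=cv2.connectedComponentsWithStats(red)
for i in range(1,n):
    x,y,w,h,A=s[i]
    if A>12 and 190<y<260 and 230<x<420: print('red',s[i],ce[i],onz(a,*ce[i],.035).round(4),onz(a,*ce[i],.11).round(4))
org=((hsv[:,:,0]>7)&(hsv[:,:,0]<20)&(hsv[:,:,1]>150)&(hsv[:,:,2]>90)).astype(np.uint8)
n,l,s,ce=cv2.connectedComponentsWithStats(org)
for i in range(1,n):
    x,y,w,h,A=s[i]
    if A>12 and 190<y<280 and 150<x<420: print('org',s[i],ce[i],onz(a,*ce[i],.0).round(4),onz(a,*ce[i],.066).round(4))
E
```

```text
hs ((458.7459716796875, 247.20492553710938), (15.934290885925293, 16.83964729309082), 84.80557250976562) [ 0.3883 -0.2683  0.016 ] [[0.406, -0.245], [0.408, -0.286], [0.37, -0.287], [0.368, -0.247]]
hs ((423.5, 241.5), (19.0, 39.0), 0.0) [ 0.4041 -0.1844  0.016 ] [[0.358, -0.158], [0.451, -0.162], [0.45, -0.208], [0.357, -0.203]]
red [404 194   7  23  24] [408.79166667 204.54166667] [ 0.4911 -0.1488  0.035 ] [ 0.4795 -0.1314  0.11  ]
red [381 208  20  19 279] [390.08960573 217.04301075] [ 0.4625 -0.1032  0.035 ] [ 0.4529 -0.0891  0.11  ]
red [296 224   5   8  31] [298.32258065 227.67741935] [0.4426 0.1131 0.035 ] [0.4345 0.1118 0.11  ]
org [323 210   5  20  77] [324.87012987 219.12987013] [0.4657 0.0489 0.    ] [0.4573 0.0518 0.066 ]
org [159 220  32  30 252] [174.98015873 234.86111111] [0.4365 0.4096 0.    ] [0.4299 0.3905 0.066 ]
org [264 240   5   5  21] [266.19047619 242.14285714] [0.4134 0.1917 0.    ] [0.4082 0.1859 0.066 ]
org [272 255  16  15 113] [279.13274336 261.9380531 ] [0.365  0.1616 0.    ] [0.3628 0.1575 0.066 ]
```

View pics/c0.png

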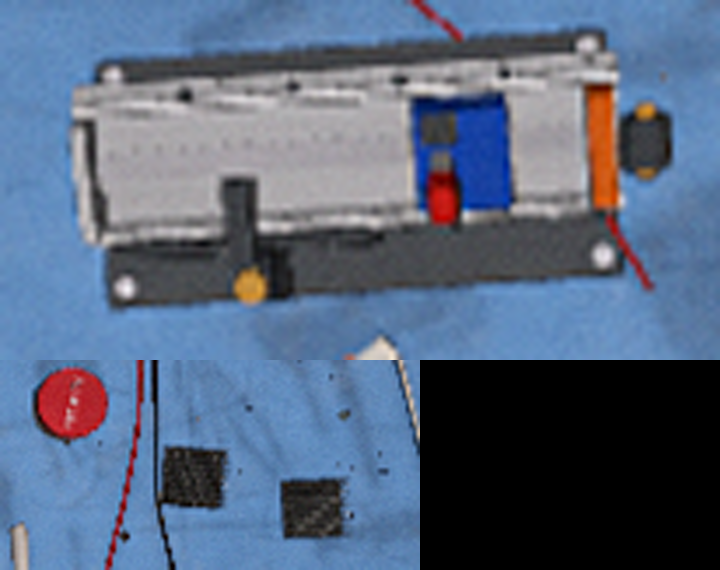

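```bash
cat >> h.py <<'E'
import os,json
def track():
    d=json.load(open('track.json')); Rz=Ro.from_euler('z',d['yaw']).as_matrix()
    Rt=Rz@Ro.from_euler('y',-0.4363).as_matrix()
    return np.array(d['o'])+[0,0,.056],Rt
def tw(p):
    o,R=track(); return o+R@np.array(p,float)
E
python3 - <<'E'
from h import *
import pickle
a,b=pickle.load(open('f0.pkl','rb'))
cr=np.array([[98,65],[605,32],[622,270],[110,306]])/6+[225,195]-.4
P=np.array([onz(a,*c,.006) for c in cr]);print(P.round(4))
print('sides',np.linalg.norm(P-np.roll(P,-1,0),axis=1))
v=(P[0]-P[1])+(P[3]-P[2]); yaw=np.arctan2(-v[0],v[1]); o=P.mean(0);o[2]=0
json.dump(dict(o=o.tolist(),yaw=yaw),open('track.json','w'));print(o,yaw)
for n,p in dict(nose=(0,-90,22),grip=(0,-34,60),griptop=(0,-34,73),tongue=(-6,45,36),tailL=(22,97,10)).items():
    X=tw(np.array(p)/1000);print(n,X.round(4),proj(a,X).round(1),((proj(a,X)+.4-[225,195])*6).round(),proj(b,X).round(1))
o=get_obs();print(Ro.from_rotvec(o['orientation']).as_matrix().round(3))
# sink corners from crop
def s(p):return np.array(p)/3.5+[370,205-360/3.5]-.35
for q in ([[165,448],[225,450],[222,507],[162,503]],[[282,482],[340,480],[343,536],[283,538]]):
    Q=np.array([onz(a,*s(p),.02) for p in q]);print(Q[:,:2].round(4).tolist(),Q.mean(0).round(4))
E
```

```text
[[0.503  0.2503 0.006 ]
 [0.5117 0.0465 0.006 ]
 [0.4153 0.0425 0.006 ]
 [0.4061 0.2467 0.006 ]]
sides [0.20401055 0.09649048 0.20443763 0.09706244]
[0.45900651 0.14649645 0.        ] 0.04364684028309068
nose [0.4536 0.0562 0.0759] [323.1 220.2] [591. 154.] [328.4 252.3]
grip [0.4352 0.1114 0.1104] [298.5 227.3] [443. 196.] [312.3 230.1]
griptop [0.4297 0.1112 0.1222] [298.6 229.3] [444. 208.] [310.3 226.9]
tongue [0.4364 0.1906 0.0861] [263.  228.8] [231. 205.] [300.4 219.6]
tailL [0.4705 0.2441 0.0744] [239.5 214.9] [ 89. 122.] [304.4 208.7]
[[ 0.416  0.909 -0.001]
 [ 0.909 -0.416 -0.002]
 [-0.002  0.    -1.   ]]
[[0.4322, -0.1686], [0.4298, -0.2096], [0.391, -0.2056], [0.3948, -0.1648]] [ 0.412  -0.1872  0.02  ]
[[0.407, -0.2475], [0.4074, -0.2874], [0.3692, -0.2872], [0.3689, -0.2461]] [ 0.3881 -0.2671  0.02  ]
```

```bash
cat >> h.py <<'E'
def Rlev(th=0,jaw='y',sgn=1):
    "tool axes for lever angle th: z=-lever axis; jaw along track y or x"
    o,R=track(); L=R@Ro.from_euler('y',th).as_matrix()
    z=-L[:,2]; x=sgn*(L[:,1] if jaw=='y' else L[:,0]); return np.c_[x,np.cross(z,x),z]
def go(pos,Rt,steps=None,v=0.055,w=0.17):
    ob=get_obs(); R0=Ro.from_rotvec(ob['orientation']); d=np.array(pos)-ob['tcp_pos']; r=(Ro.from_matrix(Rt)*R0.inv()).as_rotvec()
    n=steps or int(max(np.ceil(np.linalg.norm(d)/v),np.ceil(np.linalg.norm(r)/w),1))
    print('total',d.round(4),r.round(3),'rows',n,'per row',(d/n).round(4).tolist(),(r/n).round(4).tolist())
def st():
    ob=get_obs(); o,R=track(); print('t',round(ob['clock'],2),'tcp',ob['tcp_pos'].round(4),'trk',(R.T@(ob['tcp_pos']-o)).round(4),'F',ob['contact_force'].round(1),'w',round(ob['grip_width'],4),'q',ob['joints'].round(2))
    T=R.T@Ro.from_rotvec(ob['orientation']).as_matrix(); print('tool in trk x',T[:,0].round(3),'z',T[:,2].round(3))
E
python3 -c "
from h import *
st();go(tw((0,-.034,.120)),Rlev(0))"
```

```text
t 0.1 tcp [0.2805 0.6134 0.2304] trk [-0.0695  0.4743  0.2249] F [0.9 0.2 0.9] w 0.0852 q [-1.25  0.48  0.02  1.56 -0.01  1.11 -0.08]
tool in trk x [ 0.412  0.89  -0.194] z [-0.423 -0.001 -0.906]
total [ 0.1294 -0.5031 -0.0657] [-0.083 -0.432  0.465] rows 10 per row [0.0129, -0.0503, -0.0066] [-0.0083, -0.0432, 0.0465]
```

Call:
send_rows:
  motion:
    - {"dp":[0.013,-0.05,-0.003],"rot":[-0.008,-0.043,0.046],"grip":0.05}
    - {"dp":[0.013,-0.05,-0.003],"rot":[-0.008,-0.043,0.046],"grip":0.05}
    - {"dp":[0.013,-0.05,-0.003],"rot":[-0.008,-0.043,0.046],"grip":0.05}
    - {"dp":[0.013,-0.05,-0.003],"rot":[-0.008,-0.043,0.046],"grip":0.05}
    - {"dp":[0.013,-0.05,-0.003],"rot":[-0.008,-0.043,0.046],"grip":0.05}
    - {"dp":[0.013,-0.05,-0.003],"rot":[-0.008,-0.043,0.046],"grip":0.05}
    - {"dp":[0.013,-0.05,-0.006],"rot":[-0.008,-0.043,0.046],"grip":0.05}
    - {"dp":[0.013,-0.05,-0.006],"rot":[-0.008,-0.043,0.046],"grip":0.05}
    - {"dp":[0.013,-0.05,-0.006],"rot":[-0.008,-0.043,0.046],"grip":0.05}
    - {"dp":[0.013,-0.05,-0.006],"rot":[-0.008,-0.043,0.046],"grip":0.05}

```text
clock: 1.35
tcp_pos: [0.4019, 0.1385, 0.191]
orientation: [1.984, 2.012, 0.423]
contact_force: [-0.2, 1.9, 0.5]
grip_width: 0.05
```

```bash
python3 -c "
from h import *
st();go(tw((0,-.034,.120)),Rlev(0))"
```

```text
t 1.35 tcp [0.4019 0.1385 0.191 ] trk [ 0.005  -0.0055  0.1466] F [-0.2  1.9  0.5] w 0.05 q [-0.74 -0.07  0.07  2.43  0.53  0.5   0.48]
tool in trk x [ 0.028  1.    -0.009] z [-0.025 -0.008 -1.   ]
total [ 0.008  -0.0282 -0.0262] [-0.003 -0.025  0.029] rows 1 per row [0.008, -0.0282, -0.0262] [-0.0031, -0.0253, 0.0289]
```

Call:
send_rows:
  motion:
    - {"dp":[0.004,-0.014,-0.012],"rot":[-0.001,-0.012,0.014],"grip":0.04}
    - {"dp":[0.004,-0.014,-0.012],"rot":[-0.001,-0.012,0.014],"grip":0.04}

```text
clock: 1.6
tcp_pos: [0.4067, 0.1259, 0.1819]
orientation: [1.957, 2.015, 0.432]
contact_force: [0.9, -1.1, 0.1]
grip_width: 0.0402
```

```bash
python3 -c "
from h import *
st();go(tw((0,-.034,.120)),Rlev(0))
f=imaging.grab_frame('wrist');save(f,'w1.png')
for th in [0]:
  for p in ((0,-.034,.073),(0,-.034,.060),(0,-.034,.047)): print(proj(f,tw(p)).round(1))
im=f['img'];hsv=cv2.cvtColor(im,cv2.COLOR_RGB2HSV)
red=((((hsv[:,:,0]<6)|(hsv[:,:,0]>174))&(hsv[:,:,1]>150)&(hsv[:,:,2]>60))).astype(np.uint8)
n,l,s,ce=cv2.connectedComponentsWithStats(red)
for i in range(1,n):
    if s[i][4]>200: print('red',s[i],ce[i])
"
```

```text
t 1.6 tcp [0.4067 0.1259 0.1819] trk [ 0.005  -0.0183  0.1366] F [ 0.9 -1.1  0.1] w 0.0402 q [-0.31 -0.03 -0.31  2.43  0.56  0.44  0.5 ]
tool in trk x [ 0.012  1.    -0.011] z [-0.01 -0.01 -1.  ]
total [ 0.0031 -0.0156 -0.0171] [ 0.005 -0.009  0.015] rows 1 per row [0.0031, -0.0156, -0.0171] [0.0048, -0.0094, 0.0154]
[292.8 250.3]
[294.4 243.5]
[295.9 237.4]
red [181   0  93 104 813] [215.56334563  58.86346863]
red [   0  157  139   76 2811] [ 49.55567414 197.31198862]
red [290 240  15  20 269] [296.78438662 249.82527881]
red [  0 343 106  53 223] [ 58.9103139  361.18834081]
```

View pics/w1.png

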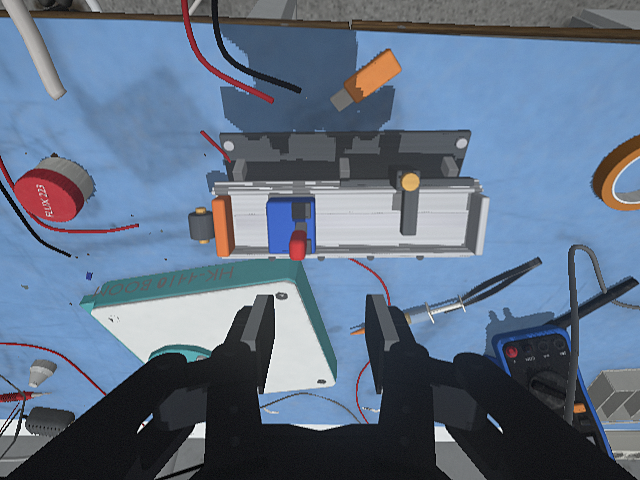

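```bash
python3 -c "
from h import *
f=imaging.grab_frame('wrist');o,R=track()
def onplane(u,v,h):
    c,d=ray(f,u,v);n=R[:,2];q=o+n*h;return R.T@(c+d*(n@(q-c))/(n@d)-o)
for u,v,h in((401,230,.036),(416,230,.036),(408,235,.036),(297,252,.073),(214,225,.022),(231,225,.022),(250,252,0)):print(u,v,onplane(u,v,h).round(4))
go(tw((0,-.033,.042)),Rlev(0))
"
```

```text
401 230 [-0.0019  0.0357  0.036 ]
416 230 [-0.0018  0.0461  0.036 ]
408 235 [0.0018 0.0408 0.036 ]
297 252 [ 0.0004 -0.0346  0.073 ]
214 225 [-0.0032 -0.0999  0.022 ]
231 225 [-0.003  -0.0873  0.022 ]
250 252 [ 0.0263 -0.0796 -0.    ]
total [ 0.036  -0.0104 -0.0872] [ 0.006 -0.011  0.022] rows 2 per row [0.018, -0.0052, -0.0436] [0.003, -0.0056, 0.0108]
```

The wrist view shows the grip at (297,250), within 1–2 mm of where it should be. The catch tongue spans track y 36–46 mm and ends at x≈+2, so its tail face is at about 46 and the follower should park at about 84. Next I go down onto the grip.

Call:
send_rows:
  motion:
    - {"dp":[0.005,-0.016,-0.02],"rot":[0.003,-0.005,0.011],"grip":0.04}
    - {"dp":[0.01,-0.004,-0.022],"rot":[0.003,-0.005,0.011],"grip":0.04}
    - {"dp":[0.01,0.0,-0.022],"rot":[0,0,0],"grip":0.04}
    - {"dp":[0.006,0.0,-0.012],"rot":[0,0,0],"grip":0.04}

```text
clock: 2.2
tcp_pos: [0.4351, 0.1152, 0.1216]
orientation: [1.931, 2.02, 0.431]
contact_force: [0.5, 0.2, 0.2]
grip_width: 0.0405
```

```bash
python3 -c "
from h import *
st();go(tw((0,-.033,.042)),Rlev(0))"
```

```text
t 2.2 tcp [0.4351 0.1152 0.1216] trk [ 0.0049 -0.0302  0.0701] F [0.5 0.2 0.2] w 0.0405 q [ 0.13  0.2  -0.74  2.44  1.14  0.4   0.01]
tool in trk x [-0.005  1.    -0.017] z [ 0.001 -0.017 -1.   ]
total [ 0.0076 -0.0025 -0.0276] [0.017 0.001 0.003] rows 1 per row [0.0076, -0.0025, -0.0276] [0.0174, 0.0014, 0.0027]
```

Call:
send_rows:
  motion:
    - {"dp":[0.004,-0.002,-0.015],"rot":[0.009,0,0],"grip":0.04}
    - {"dp":[0.004,-0.001,-0.014],"rot":[0.008,0,0],"grip":0.04}

```text
clock: 2.45
tcp_pos: [0.4436, 0.1144, 0.0916]
orientation: [1.934, 2.027, 0.449]
contact_force: [0.0, 0.3, -0.0]
grip_width: 0.0398
```

```bash
python3 -c "
from h import *
st();go(tw((0,-.033,.042)),Rlev(0));print(get_obs()['joints'])"
```

```text
t 2.45 tcp [0.4436 0.1144 0.0916] trk [-0.0002 -0.0314  0.0393] F [ 0.   0.3 -0. ] w 0.0398 q [ 0.35  0.37 -0.98  2.44  1.44  0.51 -0.23]
tool in trk x [-0.003  1.    -0.002] z [ 0.003 -0.002 -1.   ]
total [-0.0009 -0.0016  0.0025] [ 0.003  0.003 -0.002] rows 1 per row [-0.0009, -0.0016, 0.0025] [0.0033, 0.0027, -0.0022]
[ 0.35324299  0.36508201 -0.98441149  2.43534778  1.43868994  0.51123085
 -0.23177502]
```

Call:
send_rows:
  motion:
    - {"dp":[-0.001,-0.001,0.002],"rot":[0,0,0],"grip":0.02}
    - {"dp":[0,0,0],"rot":[0,0,0],"grip":0.0}
    - {"dp":[0,0,0],"rot":[0,0,0],"grip":0.0}
    - {"dp":[0,0,0],"rot":[0,0,0],"grip":0.0}
  grip_force: 40

```text
clock: 2.95
tcp_pos: [0.4416, 0.1131, 0.0927]
orientation: [1.932, 2.029, 0.44]
contact_force: [7.2, 0.8, -14.5]
grip_width: 0.0092
```

```bash
python3 -c "
from h import *
st();ob=get_obs()
# follower displacement plan: lever pivot at track (0,-.034+q,.006), tcp at 35.x mm along the lever
o,R=track();T=R.T@(ob['tcp_pos']-o);d=T[2]-.006
for th,q in((.2,.0),(.42,.0),(.42,.02)):
  go(tw((d*np.sin(th),T[1]+q,.006+d*np.cos(th))),Rlev(th))"
```

```text
t 2.95 tcp [0.4416 0.1131 0.0927] trk [-0.0016 -0.0326  0.0412] F [  7.2   0.8 -14.5] w 0.0092 q [ 0.38  0.37 -1.01  2.44  1.42  0.52 -0.21]
tool in trk x [-0.007  1.    -0.006] z [-0.001 -0.006 -1.   ]
total [0.0081 0.0004 0.003 ] [-0.     0.199 -0.004] rows 2 per row [0.004, 0.0002, 0.0015] [-0.0002, 0.0997, -0.002]
total [0.0157 0.0007 0.004 ] [-0.011  0.419 -0.005] rows 3 per row [0.0052, 0.0002, 0.0013] [-0.0035, 0.1397, -0.0017]
total [0.0149 0.0207 0.004 ] [-0.011  0.419 -0.005] rows 3 per row [0.005, 0.0069, 0.0013] [-0.0035, 0.1397, -0.0017]
```

Call:
send_rows:
  motion:
    - {"dp":[0.003,0.008,0.0015],"rot":[-0.003,0.08,0],"grip":0.0}
    - {"dp":[0.003,0.009,0.001],"rot":[-0.003,0.08,0],"grip":0.0}
    - {"dp":[0.003,0.01,0.001],"rot":[-0.003,0.08,0],"grip":0.0}
    - {"dp":[0.003,0.01,0.0005],"rot":[-0.003,0.08,0],"grip":0.0}
    - {"dp":[0.002,0.01,0.0],"rot":[-0.003,0.08,0],"grip":0.0}

```text
clock: 3.58
tcp_pos: [0.4535, 0.1496, 0.0964]
orientation: [2.146, 2.249, -0.009]
contact_force: [2.5, -6.2, -1.8]
grip_width: 0.0095
```

```bash
cat >> h.py <<'E'
def lev(th,q,d=.0355,dy=.001):
    st();ob=get_obs();o,R=track();T=R.T@Ro.from_rotvec(ob['orientation']).as_matrix();p=R.T@(ob['tcp_pos']-o)
    print('tool th',round(np.arctan2(-T[0,2],-T[2,2]),3),'pos th',round(np.arctan2(p[0],p[2]-.006),3),'d',round(np.hypot(p[0],p[2]-.006),4),'q',round(p[1]+.034-dy,4))
    go(tw((d*np.sin(th),-.034+dy+q,.006+d*np.cos(th))),Rlev(th))
E
python3 -c "
from h import *
lev(.42,.06)"
```

```text
t 3.58 tcp [0.4535 0.1496 0.0964] trk [0.0123 0.0033 0.0389] F [ 2.5 -6.2 -1.8] w 0.0095 q [ 0.4   0.59 -1.1   2.09  0.73  0.9   0.49]
tool in trk x [-0.014  1.    -0.024] z [-0.405 -0.028 -0.914]
tool th 0.417 pos th 0.357 d 0.0351 q 0.0363
total [0.0012 0.0237 0.0005] [ 0.028  0.004 -0.003] rows 1 per row [0.0012, 0.0237, 0.0005] [0.0279, 0.0038, -0.0029]
```

Call:
send_rows:
  motion:
    - {"dp":[0.001,0.012,0.0005],"rot":[0.006,0.005,0],"grip":0.0}
    - {"dp":[0,0.012,0],"rot":[0.006,0,0],"grip":0.0}
    - {"dp":[-0.0005,0.012,0.0],"rot":[0.006,0,0],"grip":0.0}
    - {"dp":[-0.0005,0.012,0.0],"rot":[0.006,0,0],"grip":0.0}
    - {"dp":[-0.0005,0.012,0],"rot":[0.003,0,0],"grip":0.0}

```text
clock: 4.2
tcp_pos: [0.4524, 0.2007, 0.0964]
orientation: [2.162, 2.249, -0.016]
contact_force: [-0.5, -7.5, 4.2]
grip_width: 0.0091
```

```bash
python3 -c "
from h import *
lev(.42,.10)"
```

```text
t 4.2 tcp [0.4524 0.2007 0.0964] trk [0.0133 0.0545 0.0384] F [-0.5 -7.5  4.2] w 0.0091 q [ 0.29  0.62 -1.09  2.04  0.73  0.93  0.41]
tool in trk x [-0.006  1.    -0.023] z [-0.415 -0.023 -0.909]
tool th 0.429 pos th 0.388 d 0.035 q 0.0875
total [0.0005 0.0126 0.0005] [ 0.024 -0.007  0.004] rows 1 per row [0.0005, 0.0126, 0.0005] [0.0237, -0.0075, 0.0044]
```

Call:
send_rows:
  motion:
    - {"dp":[0,0.01,0.0],"rot":[0.01,0,0],"grip":0.0}
    - {"dp":[-0.0035,0.005,-0.0005],"rot":[0.004,-0.085,0],"grip":0.0}
    - {"dp":[-0.0035,0.002,-0.001],"rot":[0.003,-0.085,0],"grip":0.0}
    - {"dp":[-0.0035,0.002,-0.001],"rot":[0.003,-0.085,0],"grip":0.0}
    - {"dp":[-0.0035,0.002,-0.001],"rot":[0.003,-0.085,0],"grip":0.0}
    - {"dp":[-0.003,0.002,-0.001],"rot":[0.003,-0.08,0],"grip":0.0}

```text
clock: 4.95
tcp_pos: [0.4381, 0.2127, 0.093]
orientation: [1.941, 1.989, 0.418]
contact_force: [13.9, -5.4, -25.3]
grip_width: 0.0095
```

```bash
python3 -c "
from h import *
lev(0,.10)"
```

```text
t 4.95 tcp [0.4381 0.2127 0.093 ] trk [-0.0006  0.067   0.0412] F [ 13.9  -5.4 -25.3] w 0.0095 q [-0.02  0.41 -0.9   2.34  1.32  0.68 -0.36]
tool in trk x [ 0.011  0.999 -0.039] z [ 0.007 -0.039 -0.999]
tool th -0.007 pos th -0.018 d 0.0352 q 0.1
total [ 0.0004 -0.      0.0006] [0.03  0.009 0.026] rows 1 per row [0.0004, -0.0, 0.0006] [0.0304, 0.0088, 0.0261]
```

Call:
send_rows:
  motion:
    - {"dp":[0.001,-0.002,-0.0015],"rot":[0.01,0.004,0.01],"grip":0.0}
    - {"dp":[0,-0.003,0],"rot":[0.01,0.003,0.01],"grip":0.0}
    - {"dp":[0,-0.003,0],"rot":[0.005,0,0],"grip":0.0}
    - {"dp":[0,-0.003,0],"rot":[0.005,0,0],"grip":0.0}

```text
clock: 5.45
tcp_pos: [0.4383, 0.1982, 0.093]
orientation: [1.935, 2.016, 0.445]
contact_force: [10.3, 11.5, -21.4]
grip_width: 0.0092
```

```bash
python3 -c "
from h import *
lev(0,.084)"
```

```text
t 5.45 tcp [0.4383 0.1982 0.093 ] trk [-0.001   0.0526  0.0413] F [ 10.3  11.5 -21.4] w 0.0092 q [ 0.04  0.39 -0.89  2.37  1.35  0.61 -0.35]
tool in trk x [ 0.001  1.    -0.01 ] z [ 0.007 -0.01  -1.   ]
tool th -0.007 pos th -0.03 d 0.0353 q 0.0856
total [ 0.0009 -0.0016  0.0006] [0.009 0.007 0.005] rows 1 per row [0.0009, -0.0016, 0.0006] [0.0086, 0.0074, 0.0048]
```

Call:
send_rows:
  motion:
    - {"dp":[0,0.001,0],"rot":[0,0,0],"grip":0.02}
    - {"dp":[0,0,0],"rot":[0,0,0],"grip":0.035}
    - {"dp":[0,0,0],"rot":[0,0,0],"grip":0.035}

```text
clock: 5.82
tcp_pos: [0.4388, 0.2005, 0.0943]
orientation: [1.932, 2.016, 0.448]
contact_force: [0.8, 0.7, 1.3]
grip_width: 0.035
```

```bash
python3 -c "
from h import *
st();go(tw((0,.0526,.090)),Rlev(0))"
```

```text
t 5.83 tcp [0.4388 0.2005 0.0943] trk [-0.      0.0548  0.0423] F [0.8 0.7 1.3] w 0.035 q [ 0.04  0.39 -0.9   2.37  1.35  0.61 -0.35]
tool in trk x [-0.001  1.    -0.009] z [ 0.01  -0.009 -1.   ]
total [-0.02   -0.0031  0.0433] [0.008 0.01  0.003] rows 1 per row [-0.02, -0.0031, 0.0433] [0.008, 0.0099, 0.0031]
```

Call:
send_rows:
  motion:
    - {"dp":[-0.007,-0.001,0.015],"rot":[0,0,0],"grip":0.035}
    - {"dp":[-0.007,0,0.015],"rot":[0,0,0],"grip":0.035}
    - {"dp":[-0.007,0,0.016],"rot":[0,0,0],"grip":0.035}
    - {"dp":[0.0,-0.01,0.03],"rot":[0,0.05,0],"grip":0.05}
    - {"dp":[0.0,-0.01,0.03],"rot":[0,0.1,0],"grip":0.07}

```text
clock: 6.45
tcp_pos: [0.4158, 0.1815, 0.1863]
orientation: [1.995, 2.082, 0.33]
contact_force: [0.3, -0.3, -0.9]
grip_width: 0.0668
```

```bash
python3 -c "
from h import *
st();f=imaging.grab_frame('wrist');save(f,'w2.png')
print(proj(f,tw((0,.05,.073))),proj(f,tw((0,-.034+.024,.022))))
# vertical tool, jaw along track x; above midpoint of sink A
o,R=track();yaw=json.load(open('track.json'))['yaw'];c,s=np.cos(yaw),np.sin(yaw)
for sg in(1,-1):
  x=sg*np.array([c,s,0]);z=np.array([0,0,-1.]);go((.412,-.187,.15),np.c_[x,np.cross(z,x),z])
"
```

```text
t 6.45 tcp [0.4158 0.1815 0.1863] trk [0.0173 0.0368 0.1357] F [ 0.3 -0.3 -0.9] w 0.0668 q [ 0.35  0.15 -1.1   2.26  0.6   0.64  0.43]
tool in trk x [-0.004  1.    -0.016] z [-0.107 -0.016 -0.994]
[341.22907718 240.46541784] [257.61187894 225.03509544]
total [-0.0062 -0.3687 -0.0391] [ 0.258  0.258 -1.554] rows 10 per row [-0.0006, -0.0369, -0.0039] [0.0258, 0.0258, -0.1554]
total [-0.0062 -0.3687 -0.0391] [-0.258  0.258  1.556] rows 10 per row [-0.0006, -0.0369, -0.0039] [-0.0258, 0.0258, 0.1556]
```

View pics/w2.png

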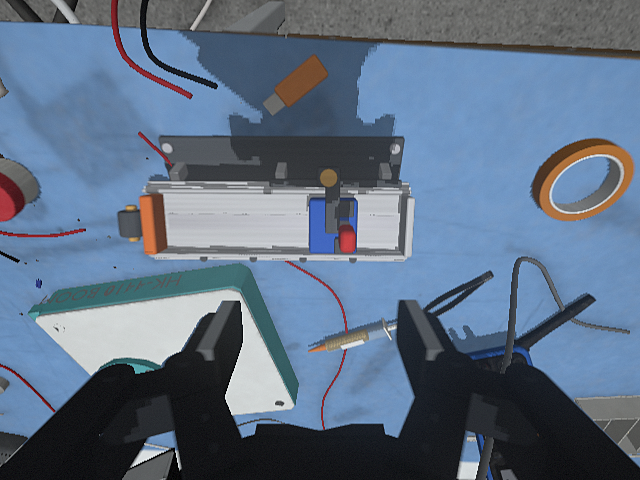

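The view shows the follower parked, with the grip at (347,240) on the tail side of the catch. Next I fetch heat sink A.

Call:
send_rows:
  motion:
    - {"dp":[0.01,-0.037,0.0],"rot":[-0.026,0.026,0.156],"grip":0.07}
    - {"dp":[0.01,-0.04,0.0],"rot":[-0.026,0.026,0.156],"grip":0.07}
    - {"dp":[0.01,-0.04,0.0],"rot":[-0.026,0.026,0.156],"grip":0.07}
    - {"dp":[0.005,-0.04,0.0],"rot":[-0.026,0.026,0.156],"grip":0.07}
    - {"dp":[0,-0.04,-0.003],"rot":[-0.026,0.026,0.156],"grip":0.07}
    - {"dp":[0,-0.04,-0.003],"rot":[-0.026,0.026,0.156],"grip":0.07}
    - {"dp":[-0.01,-0.04,-0.005],"rot":[-0.026,0.026,0.156],"grip":0.07}
    - {"dp":[-0.01,-0.04,-0.005],"rot":[-0.026,0.026,0.156],"grip":0.07}
    - {"dp":[-0.01,-0.04,-0.005],"rot":[-0.026,0.026,0.156],"grip":0.07}
    - {"dp":[-0.01,-0.035,-0.005],"rot":[-0.026,0.026,0.156],"grip":0.07}

```text
clock: 7.75
tcp_pos: [0.4044, -0.1814, 0.1618]
orientation: [0.094, 3.113, 0.018]
contact_force: [0.2, 0.1, -0.5]
grip_width: 0.0699
```

```bash
cat >> h.py <<'E'
def Rdn(sg=-1):
    yaw=json.load(open('track.json'))['yaw'];x=sg*np.array([np.cos(yaw),np.sin(yaw),0]);z=np.array([0,0,-1.]);return np.c_[x,np.cross(z,x),z]
def sinks(f,name):
    im=f['img'];m=(im.max(2)<70).astype(np.uint8)
    m=cv2.morphologyEx(m,cv2.MORPH_CLOSE,np.ones((5,5)));m=cv2.morphologyEx(m,cv2.MORPH_OPEN,np.ones((13,13)))
    for c in cv2.findContours(m,cv2.RETR_EXTERNAL,cv2.CHAIN_APPROX_NONE)[0]:
        r=cv2.minAreaRect(c)
        if 25<min(r[1]) and max(r[1])<150:
            Q=np.array([onz(f,*p,.018) for p in cv2.boxPoints(r)])
            print('hs',np.round(r[0],1),np.round(r[1],1),Q.mean(0).round(4),'sides',np.linalg.norm(Q-np.roll(Q,-1,0),axis=1).round(4),'yaw',np.degrees(np.arctan2(*(Q[1]-Q[0])[1::-1])).round(1))
    save(f,name)
E
python3 -c "
from h import *
st();go((.412,-.187,.12),Rdn());f=imaging.grab_frame('wrist');sinks(f,'w3.png')
for p in ((.412,-.187,.022),(.388,-.267,.022)):print(proj(f,p))
"
```

```text
t 7.75 tcp [ 0.4044 -0.1814  0.1618] trk [-0.0177 -0.3252  0.125 ] F [ 0.2  0.1 -0.5] w 0.0699 q [ 1.38  0.49 -1.32  2.11  0.57  0.95  2.83]
tool in trk x [-0.912  0.104  0.396] z [-0.397  0.009 -0.918]
total [ 0.0076 -0.0056 -0.0418] [-0.012  0.027  0.104] rows 1 per row [0.0076, -0.0056, -0.0418] [-0.0119, 0.0272, 0.1043]
hs [315.5 209.5] [53. 47.] [ 0.4117 -0.1896  0.018 ] sides [0.0374 0.0444 0.0393 0.0446] yaw 176.9
[315.05034404 214.55170437]
[340.81126057 107.39500687]
```

View pics/w3.png

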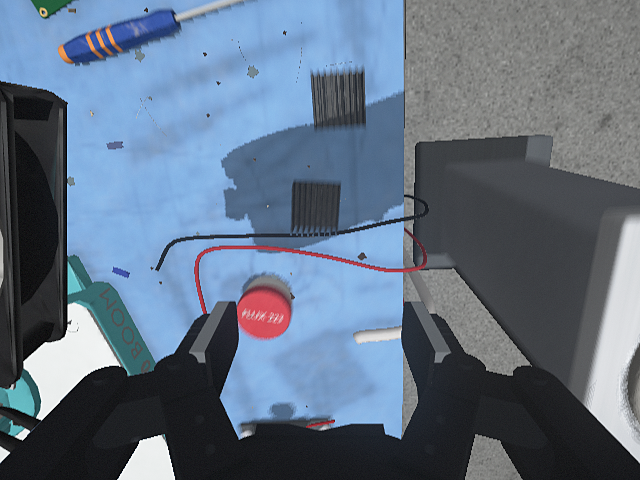

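The image shows sink A at (315,208), fins along y and square to the present jaw direction. B is at (340,97) and the jar at (265,310). Joint 7 is close to its limit, so I keep this yaw and go straight down.

Call:
send_rows:
  motion:
    - {"dp":[0.003,-0.004,-0.04],"rot":[-0.006,0.014,0],"grip":0.07}
    - {"dp":[0.003,-0.004,-0.04],"rot":[-0.006,0.014,0],"grip":0.07}
    - {"dp":[0.002,-0.001,-0.03],"rot":[0,0,0],"grip":0.07}
    - {"dp":[0,0,-0.015],"rot":[0,0,0],"grip":0.065}

```text
clock: 8.3
tcp_pos: [0.4122, -0.197, 0.0314]
orientation: [-0.105, -3.138, 0.011]
contact_force: [-0.8, -0.3, 0.8]
grip_width: 0.0653
```

```bash
python3 -c "
from h import *
st();ob=get_obs();T=Ro.from_rotvec(ob['orientation']).as_matrix();print(T.round(3));go((.412,-.190,.010),T)
f=imaging.grab_frame('wrist');print('cam in tool',T.T@(-f['R'].T@f['t']-ob['tcp_pos']))"
```

```text
t 8.3 tcp [ 0.4122 -0.197   0.0314] trk [-0.0663 -0.3412  0.0038] F [-0.8 -0.3  0.8] w 0.0653 q [ 1.12  0.68 -1.02  2.16  0.87  0.79  2.6 ]
tool in trk x [-0.9    0.11   0.421] z [-0.425 -0.007 -0.905]
[[-0.998  0.067 -0.002]
 [ 0.067  0.998 -0.007]
 [ 0.001 -0.007 -1.   ]]
total [-0.0002  0.007  -0.0214] [-0.  0. -0.] rows 1 per row [-0.0002, 0.007, -0.0214] [-0.0, 0.0, -0.0]
cam in tool [-0.00055404 -0.07992701 -0.14313771]
```

Call:
send_rows:
  motion:
    - {"dp":[0,0.004,-0.011],"rot":[-0.003,0,0],"grip":0.06}
    - {"dp":[0,0.003,-0.01],"rot":[0,0,0],"grip":0.055}
    - {"dp":[0,0,0],"rot":[0,0,0],"grip":0.035}
    - {"dp":[0,0,0],"rot":[0,0,0],"grip":0.03}
    - {"dp":[0,0,0],"rot":[0,0,0],"grip":0.03}
  grip_force: 40

```text
clock: 8.98
tcp_pos: [0.4125, -0.1893, 0.0096]
orientation: [-0.107, -3.138, 0.017]
contact_force: [0.7, -0.0, -0.5]
grip_width: 0.039
```

```bash
python3 -c "
from h import *
st();f=imaging.grab_frame('wrist');cv2.imwrite('pics/w4.png',f['img'][200:480,150:520,::-1])"
```

```text
t 8.97 tcp [ 0.4125 -0.1893  0.0096] trk [-0.075  -0.3334 -0.0163] F [ 0.7 -0.  -0.5] w 0.039 q [ 1.07  0.71 -0.98  2.18  0.92  0.76  2.53]
tool in trk x [-0.9    0.112  0.421] z [-0.425 -0.01  -0.905]
```

View pics/w4.png

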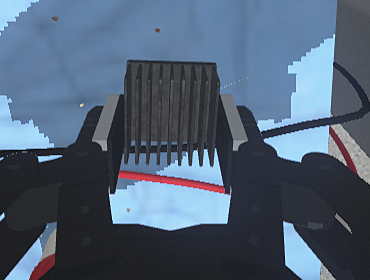

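```bash
python3 -c "
from h import *
f=imaging.grab_frame('wrist');ob=get_obs()
T=Ro.from_rotvec(ob['orientation']).as_matrix()
for u,v in((277,261),(365,264)):
  X=onz(f,u,v,.022);print(X.round(4),(T.T@(X-ob['tcp_pos'])).round(4))
print((T.T@([0,0,-ob['tcp_pos'][2]])).round(4))"
```

```text
[ 0.4278 -0.2176  0.022 ] [-0.0172 -0.0274 -0.0122]
[ 0.3936 -0.2141  0.022 ] [ 0.0172 -0.0262 -0.0122]
[-0.      0.0001  0.0095]
```

Call:
send_rows:
  motion:
    - {"dp":[0,0,0.01],"rot":[0,0,0],"grip":0.03}
    - {"dp":[0,0,0.03],"rot":[0,0,0],"grip":0.03}
    - {"dp":[0.0,0.01,0.04],"rot":[0,0,0],"grip":0.03}
    - {"dp":[0.005,0.02,0.05],"rot":[0,0,0],"grip":0.03}

```text
clock: 9.57
tcp_pos: [0.4148, -0.1592, 0.1419]
orientation: [-0.11, -3.132, 0.012]
contact_force: [1.1, -2.0, -0.6]
grip_width: 0.0391
```

```bash
cat >> h.py <<'E'
def sinkpose(y,h,off,sg=-1):
    "tcp goal so that sink (centre offset off along tool y, base .0096 beyond tcp) sits at track (0,y,h)"
    R=Rlev(0,'x',sg); go(tw((0,y,h))-R@np.array([0,off,.0096]),R)
E
python3 -c "
from h import *
st();sinkpose(-.067,.05,-.005);st()"
```

```text
t 9.57 tcp [ 0.4148 -0.1592  0.1419] trk [-0.0158 -0.3034  0.1022] F [ 1.1 -2.  -0.6] w 0.0391 q [ 1.23  0.51 -1.24  2.11  0.61  0.95  2.72]
tool in trk x [-0.897  0.114  0.426] z [-0.43  -0.007 -0.903]
total [ 0.0217  0.2426 -0.0319] [ 0.002 -0.444  0.114] rows 5 per row [0.0043, 0.0485, -0.0064] [0.0004, -0.0888, 0.0228]
t 9.57 tcp [ 0.4148 -0.1592  0.1419] trk [-0.0158 -0.3034  0.1022] F [ 1.1 -2.  -0.6] w 0.0391 q [ 1.23  0.51 -1.24  2.11  0.61  0.95  2.72]
tool in trk x [-0.897  0.114  0.426] z [-0.43  -0.007 -0.903]
```

Call:
send_rows:
  motion:
    - {"dp":[0.005,0.048,0.002],"rot":[0,-0.085,0.022],"grip":0.03}
    - {"dp":[0.005,0.048,0.0],"rot":[0,-0.09,0.022],"grip":0.03}
    - {"dp":[0.005,0.05,-0.002],"rot":[0,-0.09,0.022],"grip":0.03}
    - {"dp":[0.004,0.05,-0.005],"rot":[0,-0.09,0.022],"grip":0.03}
    - {"dp":[0.003,0.05,-0.006],"rot":[0,-0.09,0.022],"grip":0.03}

```text
clock: 10.2
tcp_pos: [0.4422, 0.0678, 0.1398]
orientation: [-0.034, 2.719, -0.006]
contact_force: [1.3, -0.1, -0.7]
grip_width: 0.039
```

```bash
python3 -c "
from h import *
st();sinkpose(-.065,.03,-.007)"
```

```text
t 10.2 tcp [0.4422 0.0678 0.1398] trk [ 0.0171 -0.0779  0.0845] F [ 1.3 -0.1 -0.7] w 0.039 q [ 0.65  0.21 -1.11  2.41  1.01  0.42  1.85]
tool in trk x [-1.     0.015  0.014] z [-0.014 -0.017 -1.   ]
total [ 0.0026  0.02   -0.0479] [ 0.01  -0.014  0.02 ] rows 1 per row [0.0026, 0.02, -0.0479] [0.0099, -0.0139, 0.0204]
```

Call:
send_rows:
  motion:
    - {"dp":[-0.003,0.008,-0.012],"rot":[0.003,-0.005,0.007],"grip":0.03}
    - {"dp":[0.002,0.006,-0.016],"rot":[0.003,-0.005,0.007],"grip":0.03}
    - {"dp":[0.003,0.005,-0.016],"rot":[0.003,-0.004,0.006],"grip":0.03}

```text
clock: 10.58
tcp_pos: [0.4413, 0.088, 0.0976]
orientation: [-0.081, 2.707, -0.01]
contact_force: [-0.4, 0.0, -3.7]
grip_width: 0.0391
```

```bash
python3 -c "
from h import *
st();sinkpose(-.065,.012,-.007);f=imaging.grab_frame('wrist');cv2.imwrite('pics/w5.png',f['img'][100:480,100:560,::-1])"
```

```text
t 10.57 tcp [0.4413 0.088  0.0976] trk [-0.0007 -0.0577  0.0463] F [-0.4  0.  -3.7] w 0.0391 q [ 0.7   0.53 -1.34  2.44  1.45  0.72  1.45]
tool in trk x [-1.    -0.019  0.004] z [-0.003 -0.013 -1.   ]
total [ 0.0111  0.0002 -0.022 ] [ 0.02  -0.003 -0.012] rows 1 per row [0.0111, 0.0002, -0.022] [0.0196, -0.0026, -0.0121]
```

View pics/w5.png

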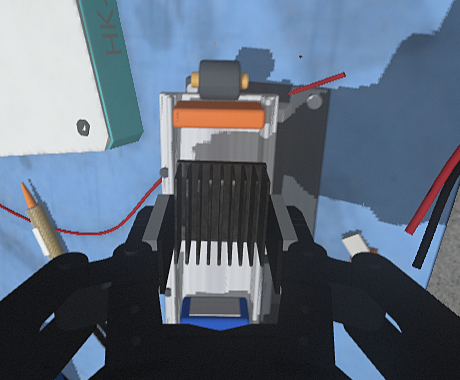

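The view shows the sink held square and centred over the channel, with the nose at (220,112) clear ahead. I lower it.

Call:
send_rows:
  motion:
    - {"dp":[0.005,0,-0.01],"rot":[0.008,-0.001,-0.005],"grip":0.03}
    - {"dp":[0.005,0,-0.01],"rot":[0.008,-0.001,-0.005],"grip":0.03}

```text
clock: 10.88
tcp_pos: [0.4474, 0.093, 0.0703]
orientation: [-0.055, 2.726, 0.044]
contact_force: [-0.9, 0.1, -0.6]
grip_width: 0.0392
```

```bash
python3 -c "
from h import *
st();sinkpose(-.065,.0,-.007)"
```

```text
t 10.88 tcp [0.4474 0.093  0.0703] trk [-0.0066 -0.053   0.0189] F [-0.9  0.1 -0.6] w 0.0392 q [ 0.65  0.61 -1.28  2.43  1.55  0.71  1.37]
tool in trk x [-1.     0.008  0.021] z [-0.021  0.021 -1.   ]
total [ 0.0101 -0.0046 -0.0056] [-0.022 -0.022 -0.002] rows 1 per row [0.0101, -0.0046, -0.0056] [-0.0216, -0.0221, -0.0016]
```

Call:
send_rows:
  motion:
    - {"dp":[0.006,-0.003,0.004],"rot":[-0.01,-0.01,0],"grip":0.03}
    - {"dp":[0.002,-0.001,0.0],"rot":[-0.01,-0.01,0],"grip":0.03}

```text
clock: 11.12
tcp_pos: [0.4561, 0.0877, 0.0757]
orientation: [-0.06, 2.705, 0.011]
contact_force: [-0.4, -0.3, 0.1]
grip_width: 0.039
```

```bash
python3 -c "
from h import *
st();sinkpose(-.065,.0,-.007)"
```

```text
t 11.12 tcp [0.4561 0.0877 0.0757] trk [ 0.0034 -0.0586  0.0201] F [-0.4 -0.3  0.1] w 0.039 q [ 0.65  0.6  -1.28  2.43  1.56  0.73  1.37]
tool in trk x [-1.    -0.001  0.001] z [-0.001 -0.001 -1.   ]
total [ 0.0013  0.0006 -0.011 ] [ 0.002 -0.001 -0.   ] rows 1 per row [0.0013, 0.0006, -0.011] [0.0016, -0.0005, -0.0004]
```

Call:
send_rows:
  motion:
    - {"dp":[-0.0015,0,-0.004],"rot":[0,0,0],"grip":0.03}
    - {"dp":[0.001,0,-0.0025],"rot":[0,0,0],"grip":0.03}

```text
clock: 11.38
tcp_pos: [0.4561, 0.0871, 0.0703]
orientation: [-0.061, 2.702, 0.007]
contact_force: [-1.1, 0.4, -1.0]
grip_width: 0.039
```

```bash
python3 -c "
from h import *
st();sinkpose(-.065,.0,-.007)"
```

```text
t 11.38 tcp [0.4561 0.0871 0.0703] trk [ 0.0011 -0.0593  0.0153] F [-1.1  0.4 -1. ] w 0.039 q [ 0.64  0.62 -1.27  2.43  1.59  0.75  1.35]
tool in trk x [-1.    -0.002 -0.003] z [ 0.003 -0.004 -1.   ]
total [ 0.0014  0.0013 -0.0056] [ 0.005  0.003 -0.   ] rows 1 per row [0.0014, 0.0013, -0.0056] [0.0046, 0.0027, -0.0004]
```

Call:
send_rows:
  motion:
    - {"dp":[0.0005,0,-0.0025],"rot":[0.002,0.001,0],"grip":0.03}
    - {"dp":[0.0008,0,-0.0018],"rot":[0.002,0.001,0],"grip":0.03}

```text
clock: 11.62
tcp_pos: [0.4574, 0.0871, 0.0658]
orientation: [-0.06, 2.704, 0.012]
contact_force: [0.4, -0.1, -1.0]
grip_width: 0.0387
```

```bash
python3 -c "
from h import *
st();sinkpose(-.065,.0,-.007)"
```

```text
t 11.62 tcp [0.4574 0.0871 0.0658] trk [ 0.0003 -0.0593  0.0107] F [ 0.4 -0.1 -1. ] w 0.0387 q [ 0.64  0.64 -1.27  2.43  1.61  0.76  1.34]
tool in trk x [-1.    -0.001 -0.001] z [ 0.001 -0.    -1.   ]
total [ 0.0001  0.0013 -0.0011] [ 0.001  0.001 -0.001] rows 1 per row [0.0001, 0.0013, -0.0011] [0.0006, 0.0006, -0.0007]
```

Call:
send_rows:
  motion:
    - {"dp":[0.0004,0,-0.001],"rot":[0,0,0],"grip":0.03}
    - {"dp":[0.0004,0,-0.001],"rot":[0,0,0],"grip":0.03}

```text
clock: 11.88
tcp_pos: [0.458, 0.0872, 0.064]
orientation: [-0.061, 2.704, 0.012]
contact_force: [-17.0, -4.5, 34.9]
grip_width: 0.0391
```

```bash
python3 -c "
from h import *
st()"
```

```text
t 11.88 tcp [0.458  0.0872 0.064 ] trk [ 0.0001 -0.0592  0.0088] F [-17.   -4.5  34.9] w 0.0391 q [ 0.63  0.64 -1.26  2.43  1.62  0.76  1.33]
tool in trk x [-1.    -0.002 -0.001] z [ 0.001 -0.001 -1.   ]
```

Call:
send_rows:
  motion:
    - {"dp":[-0.0003,0,0.0007],"rot":[0,0,0],"grip":0.039}
    - {"dp":[0,0,0.0],"rot":[0,0,0],"grip":0.044}
    - {"dp":[0,0,0.0],"rot":[0,0,0],"grip":0.052}
    - {"dp":[-0.004,0,0.01],"rot":[0,0,0],"grip":0.055}
    - {"dp":[-0.01,0,0.022],"rot":[0,0,0],"grip":0.06}
    - {"dp":[-0.01,0,0.025],"rot":[0,0,0],"grip":0.06}

```text
clock: 12.62
tcp_pos: [0.4323, 0.0883, 0.1207]
orientation: [-0.06, 2.71, 0.019]
contact_force: [-0.6, 0.1, 0.8]
grip_width: 0.0598
```

```bash
python3 -c "
from h import *
st();f=imaging.grab_frame('wrist');cv2.imwrite('pics/w6.png',f['img'][60:480,100:560,::-1]);go((.388,-.267,.12),Rdn(-1));go((.388,-.267,.12),Rdn(1))"
```

```text
t 12.62 tcp [0.4323 0.0883 0.1207] trk [ 0.0009 -0.057   0.0709] F [-0.6  0.1  0.8] w 0.0598 q [ 0.79  0.44 -1.41  2.44  1.33  0.64  1.54]
tool in trk x [-1.     0.     0.005] z [-0.005  0.004 -1.   ]
total [-0.0454 -0.3561 -0.0046] [-0.019  0.439 -0.004] rows 7 per row [-0.0065, -0.0509, -0.0007] [-0.0027, 0.0627, -0.0006]
total [-0.0454 -0.3561 -0.0046] [-0.683 -0.03   3.062] rows 19 per row [-0.0024, -0.0187, -0.0002] [-0.036, -0.0016, 0.1612]
```

View pics/w6.png

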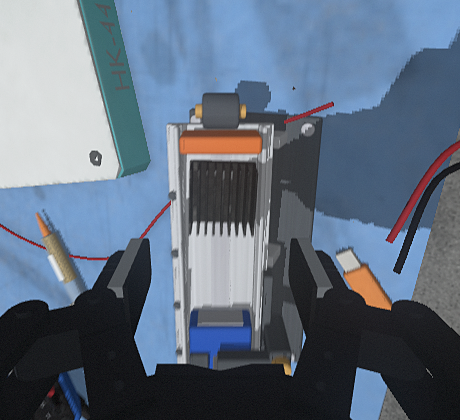

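Sink A lies flat between the walls near the nose, at (222,195). Next is sink B.

Call:
send_rows:
  motion:
    - {"dp":[0.0,-0.03,0.02],"rot":[0,0.06,-0.015],"grip":0.07}
    - {"dp":[0.0,-0.05,0.0],"rot":[0,0.06,-0.015],"grip":0.07}
    - {"dp":[0,-0.05,0],"rot":[0,0.06,-0.015],"grip":0.07}
    - {"dp":[-0.01,-0.05,0],"rot":[0,0.06,-0.015],"grip":0.07}
    - {"dp":[-0.01,-0.05,-0.01],"rot":[0,0.06,-0.015],"grip":0.07}
    - {"dp":[-0.01,-0.05,-0.01],"rot":[0,0.06,-0.015],"grip":0.07}
    - {"dp":[-0.01,-0.045,-0.01],"rot":[0,0.06,-0.015],"grip":0.07}

```text
clock: 13.55
tcp_pos: [0.3914, -0.2346, 0.1087]
orientation: [0.072, 3.113, -0.022]
contact_force: [0.6, 0.0, 1.0]
grip_width: 0.0702
```

```bash
python3 -c "
from h import *
st();go((.388,-.268,.06),Ro.from_euler('z',-.1).as_matrix()@Rdn(-1));f=imaging.grab_frame('wrist');sinks(f,'w7.png')
print(proj(f,(.388,-.268,.022)))
"
```

```text
t 13.55 tcp [ 0.3914 -0.2346  0.1087] trk [-0.054  -0.3778  0.0833] F [0.6 0.  1. ] w 0.0702 q [ 1.38  0.59 -1.22  2.14  0.74  0.9   2.82]
tool in trk x [-0.914  0.089  0.396] z [-0.399 -0.016 -0.917]
total [-0.0034 -0.0334 -0.0487] [ 0.015  0.027 -0.01 ] rows 2 per row [-0.0017, -0.0167, -0.0244] [0.0073, 0.0135, -0.0052]
hs [469.  210.5] [ 77.1 117.2] [ 0.2953 -0.2535  0.018 ] sides [0.0735 0.0526 0.0784 0.0527] yaw -179.9
hs [325.5 186. ] [54. 57.] [ 0.3889 -0.2739  0.018 ] sides [0.0363 0.0352 0.038  0.0354] yaw 177.6
[327.1008217  196.66686728]
```

View pics/w7.png

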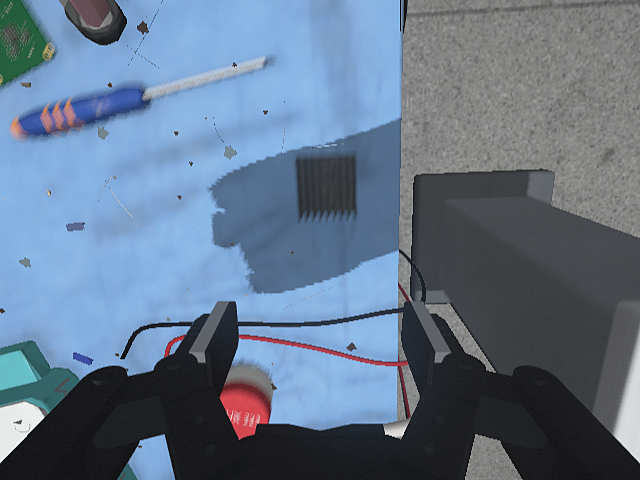

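Sink B is at (326,186), which gives (0.389,-0.273), and is square to the jaws. I go down first, then across.

Call:
send_rows:
  motion:
    - {"dp":[0,-0.008,-0.03],"rot":[0.007,0.013,0],"grip":0.07}
    - {"dp":[-0.001,-0.014,-0.025],"rot":[0.007,0.013,0],"grip":0.07}
    - {"dp":[-0.001,-0.014,-0.01],"rot":[0,0,0],"grip":0.07}

```text
clock: 13.98
tcp_pos: [0.3884, -0.2794, 0.0397]
orientation: [-0.089, -3.136, 0.004]
contact_force: [0.8, 0.4, -0.4]
grip_width: 0.0699
```

```bash
python3 -c "
from h import *
st();go((.389,-.273,.010),Ro.from_euler('z',-.1).as_matrix()@Rdn(-1))
"
```

```text
t 13.97 tcp [ 0.3884 -0.2794  0.0397] trk [-0.0877 -0.4224  0.0229] F [ 0.8  0.4 -0.4] w 0.0699 q [ 1.33  0.72 -1.07  2.11  0.87  0.86  2.8 ]
tool in trk x [-0.9    0.1    0.424] z [-0.427 -0.002 -0.904]
total [ 0.0006  0.0064 -0.0297] [ 0.002 -0.005  0.   ] rows 1 per row [0.0006, 0.0064, -0.0297] [0.0023, -0.0045, 0.0003]
```

Call:
send_rows:
  motion:
    - {"dp":[0,0.002,-0.015],"rot":[0.001,-0.002,0],"grip":0.065}
    - {"dp":[0.0005,0.003,-0.012],"rot":[0.001,-0.002,0],"grip":0.06}
    - {"dp":[0,0.001,-0.002],"rot":[0,0,0],"grip":0.055}
    - {"dp":[0,0,0],"rot":[0,0,0],"grip":0.035}
    - {"dp":[0,0,0],"rot":[0,0,0],"grip":0.03}
    - {"dp":[0,0,0],"rot":[0,0,0],"grip":0.03}

```text
clock: 14.72
tcp_pos: [0.3898, -0.272, 0.0106]
orientation: [0.086, 3.139, -0.002]
contact_force: [0.2, 0.2, -1.1]
grip_width: 0.039
```

```bash
python3 -c "
from h import *
st();f=imaging.grab_frame('wrist');ob=get_obs()
T=Ro.from_rotvec(ob['orientation']).as_matrix();im=f['img']
# far edge of the sink: dark run along the columns between the pads
g=im.max(2)[180:420,300:345].mean(1); r=180+np.where(g<75)[0]; print(r[:3],r[-3:],g[::12].round())
X=onz(f,322,r[0],.022);print((T.T@(X-ob['tcp_pos'])).round(4))"
```

```text
t 14.72 tcp [ 0.3898 -0.272   0.0106] trk [-0.0984 -0.4151 -0.0042] F [ 0.2  0.2 -1.1] w 0.039 q [ 1.28  0.75 -1.02  2.13  0.94  0.81  2.74]
tool in trk x [-0.903  0.098  0.419] z [-0.421 -0.002 -0.907]
[263 264 265] [339 340 341] [149. 148. 148. 146. 149. 149. 152.  42.  60.  64.  61.  62.  64.  65.
 113. 161. 240. 240. 240. 240.]
[ 0.0005 -0.0263 -0.0114]
```

Call:
send_rows:
  motion:
    - {"dp":[0,0,0.01],"rot":[0,0,0],"grip":0.03}
    - {"dp":[0.003,0.01,0.03],"rot":[0,0,0],"grip":0.03}
    - {"dp":[0.01,0.03,0.04],"rot":[0,0,0],"grip":0.03}
    - {"dp":[0.01,0.045,0.04],"rot":[0,-0.04,0.01],"grip":0.03}
    - {"dp":[0.01,0.05,0.01],"rot":[0,-0.06,0.015],"grip":0.03}
    - {"dp":[0.01,0.05,0],"rot":[0,-0.08,0.015],"grip":0.03}
    - {"dp":[0.005,0.05,0],"rot":[0,-0.08,0.02],"grip":0.03}
    - {"dp":[0.0,0.05,0],"rot":[0,-0.08,0.02],"grip":0.03}

```text
clock: 15.78
tcp_pos: [0.4417, 0.0197, 0.1496]
orientation: [-0.029, 2.783, 0.017]
contact_force: [1.4, 0.2, -1.3]
grip_width: 0.0388
```

```bash
sed -i 's/\.0096\]/.0106]/' h.py; python3 -c "
from h import *
st();sinkpose(-.019,.065,-.006)
"
```

```text
t 15.78 tcp [0.4417 0.0197 0.1496] trk [ 0.0189 -0.1259  0.0945] F [ 1.4  0.2 -1.3] w 0.0388 q [ 0.98  0.25 -1.29  2.36  0.77  0.46  2.25]
tool in trk x [-0.997  0.023  0.078] z [-0.078  0.    -0.997]
total [-0.0141  0.1124 -0.0251] [-0.006 -0.078  0.021] rows 3 per row [-0.0047, 0.0375, -0.0084] [-0.0019, -0.0261, 0.0071]
```

Call:
send_rows:
  motion:
    - {"dp":[-0.004,0.036,-0.004],"rot":[-0.002,-0.026,0.007],"grip":0.03}
    - {"dp":[-0.004,0.036,-0.006],"rot":[-0.002,-0.026,0.007],"grip":0.03}
    - {"dp":[-0.003,0.036,-0.008],"rot":[-0.002,-0.026,0.007],"grip":0.03}

```text
clock: 16.15
tcp_pos: [0.43, 0.1314, 0.1341]
orientation: [-0.062, 2.695, 0.008]
contact_force: [0.5, -0.1, -0.6]
grip_width: 0.0392
```

```bash
python3 -c "
from h import *
st();sinkpose(-.019,.035,-.006)
"
```

```text
t 16.15 tcp [0.43   0.1314 0.1341] trk [ 0.0062 -0.0138  0.0832] F [ 0.5 -0.1 -0.6] w 0.0392 q [ 0.43  0.24 -1.1   2.42  1.16  0.5   1.55]
tool in trk x [-1.    -0.003 -0.01 ] z [ 0.01  -0.003 -1.   ]
total [ 0.0103  0.0013 -0.0367] [ 0.004  0.01  -0.001] rows 1 per row [0.0103, 0.0013, -0.0367] [0.0041, 0.0098, -0.0014]
```

Call:
send_rows:
  motion:
    - {"dp":[0.003,0,-0.012],"rot":[0.002,0.004,0],"grip":0.03}
    - {"dp":[0.004,0,-0.012],"rot":[0.002,0.004,0],"grip":0.03}
    - {"dp":[0.004,0,-0.011],"rot":[0,0,0],"grip":0.03}

```text
clock: 16.52
tcp_pos: [0.4406, 0.1376, 0.1007]
orientation: [-0.077, 2.697, 0.016]
contact_force: [0.9, -0.3, -0.7]
grip_width: 0.0394
```

```bash
python3 -c "
from h import *
st();sinkpose(-.019,.014,-.006)
"
```

```text
t 16.52 tcp [0.4406 0.1376 0.1007] trk [ 0.0019 -0.0081  0.0484] F [ 0.9 -0.3 -0.7] w 0.0394 q [ 0.34  0.36 -1.03  2.42  1.39  0.54  1.35]
tool in trk x [-1.    -0.012 -0.007] z [ 0.007  0.005 -1.   ]
total [ 0.0086 -0.0045 -0.0224] [ 0.     0.007 -0.013] rows 1 per row [0.0086, -0.0045, -0.0224] [0.0003, 0.0074, -0.0134]
```

Call:
send_rows:
  motion:
    - {"dp":[0.004,-0.003,-0.011],"rot":[0,0.004,-0.006],"grip":0.03}
    - {"dp":[0.004,-0.002,-0.01],"rot":[0,0.003,-0.006],"grip":0.03}

```text
clock: 16.77
tcp_pos: [0.4491, 0.1333, 0.0801]
orientation: [-0.062, 2.703, 0.013]
contact_force: [-0.9, -0.1, -0.8]
grip_width: 0.0389
```

```bash
python3 -c "
from h import *
st();sinkpose(-.019,.004,-.006)
"
```

```text
t 16.77 tcp [0.4491 0.1333 0.0801] trk [ 0.0007 -0.0128  0.0263] F [-0.9 -0.1 -0.8] w 0.0389 q [ 0.31  0.43 -1.    2.42  1.49  0.57  1.26]
tool in trk x [-1.    -0.002 -0.002] z [ 0.002  0.    -1.   ]
total [ 0.0043 -0.     -0.0109] [ 0.     0.002 -0.002] rows 1 per row [0.0043, -0.0, -0.0109] [0.0004, 0.0021, -0.0021]
```

Call:
send_rows:
  motion:
    - {"dp":[0.0015,0,-0.0045],"rot":[0,0.001,-0.001],"grip":0.03}
    - {"dp":[0.002,0,-0.0045],"rot":[0,0.001,-0.001],"grip":0.03}
    - {"dp":[0.001,0,-0.002],"rot":[0,0,0],"grip":0.03}

```text
clock: 17.15
tcp_pos: [0.454, 0.1337, 0.0694]
orientation: [-0.059, 2.704, 0.013]
contact_force: [-0.2, 0.3, -1.1]
grip_width: 0.0394
```

```bash
python3 -c "
from h import *
st();sinkpose(-.019,.0,-.006)
"
```

```text
t 17.15 tcp [0.454  0.1337 0.0694] trk [ 0.0006 -0.0126  0.0145] F [-0.2  0.3 -1.1] w 0.0394 q [ 0.29  0.47 -0.98  2.41  1.54  0.59  1.22]
tool in trk x [-1.    -0.    -0.001] z [ 0.001 -0.    -1.   ]
total [ 0.0011 -0.0003 -0.0038] [ 0.     0.001 -0.   ] rows 1 per row [0.0011, -0.0003, -0.0038] [0.0004, 0.0011, -0.0002]
```

Contact is expected at track z ≈ 9.8–10.6 mm.

Call:
send_rows:
  motion:
    - {"dp":[0.0006,0,-0.0018],"rot":[0,0,0],"grip":0.03}
    - {"dp":[0.0005,0,-0.0013],"rot":[0,0,0],"grip":0.03}
    - {"dp":[0.0003,0,-0.0008],"rot":[0,0,0],"grip":0.03}

```text
clock: 17.52
tcp_pos: [0.4556, 0.1337, 0.0657]
orientation: [-0.059, 2.703, 0.013]
contact_force: [-0.9, -0.5, -1.1]
grip_width: 0.0392
```

```bash
python3 -c "
from h import *
st()
"
```

```text
t 17.52 tcp [0.4556 0.1337 0.0657] trk [ 0.0006 -0.0126  0.0105] F [-0.9 -0.5 -1.1] w 0.0392 q [ 0.29  0.48 -0.97  2.41  1.57  0.6   1.21]
tool in trk x [-1.    -0.    -0.002] z [ 0.002 -0.    -1.   ]
```

Call:
send_rows:
  motion:
    - {"dp":[0.0003,0,-0.0007],"rot":[0,0,0],"grip":0.03}
    - {"dp":[0.0002,0,-0.0004],"rot":[0,0,0],"grip":0.03}

```text
clock: 17.77
tcp_pos: [0.4559, 0.1337, 0.065]
orientation: [-0.06, 2.702, 0.011]
contact_force: [-8.4, -3.0, 16.4]
grip_width: 0.0393
```

```bash
python3 -c "
from h import *
st()
"
```

```text
t 17.77 tcp [0.4559 0.1337 0.065 ] trk [ 0.0005 -0.0126  0.0097] F [-8.4 -3.  16.4] w 0.0393 q [ 0.29  0.48 -0.97  2.41  1.57  0.6   1.2 ]
tool in trk x [-1.    -0.001 -0.003] z [ 0.003 -0.001 -1.   ]
```

Call:
send_rows:
  motion:
    - {"dp":[-0.0001,0,0.0003],"rot":[0,0,0],"grip":0.039}
    - {"dp":[0,0,0.0],"rot":[0,0,0],"grip":0.044}
    - {"dp":[0,0,0.0],"rot":[0,0,0],"grip":0.052}
    - {"dp":[-0.004,0,0.01],"rot":[0,0,0],"grip":0.055}
    - {"dp":[-0.01,0,0.022],"rot":[0,0,0],"grip":0.055}
    - {"dp":[-0.01,0,0.025],"rot":[0,0,0],"grip":0.05}
    - {"dp":[-0.005,0,0.04],"rot":[0,0,0],"grip":0.05}

```text
clock: 18.65
tcp_pos: [0.4254, 0.1332, 0.1571]
orientation: [-0.061, 2.708, 0.011]
contact_force: [0.0, -0.7, 0.7]
grip_width: 0.05
```

```bash
python3 -c "
from h import *
st();f=imaging.grab_frame('wrist');save(f,'w8.png');go(tw((0,.0526,.12)),Rlev(0))"
```

```text
t 18.65 tcp [0.4254 0.1332 0.1571] trk [ 0.0118 -0.0118  0.1061] F [ 0.  -0.7  0.7] w 0.05 q [ 0.52  0.17 -1.17  2.39  0.94  0.48  1.77]
tool in trk x [-1.    -0.002  0.004] z [-0.004 -0.001 -1.   ]
total [-0.0205  0.0621  0.0038] [ 0.664  0.029 -1.425] rows 10 per row [-0.002, 0.0062, 0.0004] [0.0664, 0.0029, -0.1425]
```

View pics/w8.png

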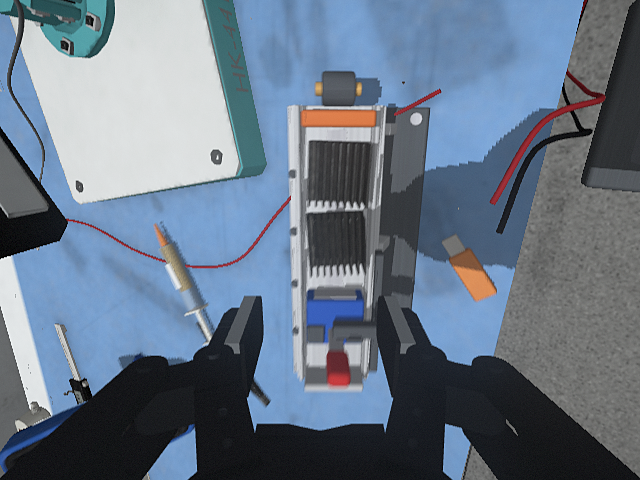

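Both sinks sit square in the channel, A at (340,172) and B at (338,240), and the follower is still parked behind the catch. I turn the tool back and go to the lever.

Call:
send_rows:
  motion:
    - {"dp":[-0.001,0.006,0.002],"rot":[0.066,0.003,-0.142],"grip":0.04}
    - {"dp":[-0.001,0.006,0.002],"rot":[0.066,0.003,-0.142],"grip":0.04}
    - {"dp":[-0.001,0.006,0],"rot":[0.066,0.003,-0.142],"grip":0.04}
    - {"dp":[-0.002,0.006,0],"rot":[0.066,0.003,-0.142],"grip":0.04}
    - {"dp":[-0.002,0.006,0],"rot":[0.066,0.003,-0.142],"grip":0.04}
    - {"dp":[-0.002,0.006,0],"rot":[0.066,0.003,-0.142],"grip":0.04}
    - {"dp":[-0.002,0.006,0],"rot":[0.066,0.003,-0.142],"grip":0.04}
    - {"dp":[-0.002,0.006,0],"rot":[0.066,0.003,-0.142],"grip":0.04}
    - {"dp":[-0.002,0.006,0],"rot":[0.066,0.003,-0.142],"grip":0.04}
    - {"dp":[-0.002,0.006,0],"rot":[0.066,0.003,-0.142],"grip":0.04}

```text
clock: 19.95
tcp_pos: [0.4108, 0.1946, 0.1665]
orientation: [1.992, 1.981, 0.449]
contact_force: [0.8, -0.0, -1.3]
grip_width: 0.0407
```

```bash
python3 -c "
from h import *
st();go(tw((0,.0526,.10)),Rlev(0))"
```

```text
t 19.95 tcp [0.4108 0.1946 0.1665] trk [0.005  0.0502 0.1196] F [ 0.8 -0.  -1.3] w 0.0407 q [ 0.18  0.15 -1.01  2.35  0.88  0.56  0.03]
tool in trk x [ 0.047  0.999 -0.008] z [-0.003 -0.008 -1.   ]
total [ 0.0037  0.0026 -0.0199] [-0.013 -0.003  0.046] rows 1 per row [0.0037, 0.0026, -0.0199] [-0.0127, -0.0035, 0.0464]
```

Call:
send_rows:
  motion:
    - {"dp":[0.002,0.001,-0.01],"rot":[-0.006,-0.002,0.023],"grip":0.04}
    - {"dp":[0.003,0.001,-0.014],"rot":[-0.006,-0.002,0.023],"grip":0.04}
    - {"dp":[0.006,0,-0.015],"rot":[0,0,0],"grip":0.04}
    - {"dp":[0.006,0.0,-0.012],"rot":[0,0,0],"grip":0.04}

```text
clock: 20.45
tcp_pos: [0.4291, 0.198, 0.115]
orientation: [1.938, 2.025, 0.456]
contact_force: [-0.5, -0.0, 0.4]
grip_width: 0.0399
```

```bash
python3 -c "
from h import *
st();go(tw((-.001,.0526,.042)),Rlev(0))"
```

```text
t 20.45 tcp [0.4291 0.198  0.115 ] trk [-0.0001  0.0527  0.0652] F [-0.5 -0.   0.4] w 0.0399 q [ 0.06  0.31 -0.91  2.37  1.23  0.57 -0.24]
tool in trk x [0.    1.    0.002] z [ 0.005  0.002 -1.   ]
total [ 0.009   0.0003 -0.0214] [-0.002  0.005 -0.001] rows 1 per row [0.009, 0.0003, -0.0214] [-0.002, 0.0047, -0.0007]
```

Call:
send_rows:
  motion:
    - {"dp":[0.004,0,-0.011],"rot":[0,0.002,0],"grip":0.035}
    - {"dp":[0.005,0,-0.011],"rot":[0,0.002,0],"grip":0.03}
    - {"dp":[0,0,0],"rot":[0,0,0],"grip":0.01}
    - {"dp":[0,0,0],"rot":[0,0,0],"grip":0.0}
    - {"dp":[0,0,0],"rot":[0,0,0],"grip":0.0}
  grip_force: 40

```text
clock: 21.08
tcp_pos: [0.4382, 0.1987, 0.0913]
orientation: [1.941, 2.029, 0.452]
contact_force: [3.3, 2.0, -9.4]
grip_width: 0.0094
```

```bash
python3 -c "
from h import *
lev(0,.092)"
```

```text
t 21.07 tcp [0.4382 0.1987 0.0913] trk [-0.0018  0.053   0.0398] F [ 3.3  2.  -9.4] w 0.0094 q [ 0.03  0.38 -0.87  2.37  1.34  0.58 -0.33]
tool in trk x [-0.     1.     0.003] z [-0.001  0.003 -1.   ]
tool th 0.001 pos th -0.054 d 0.0339 q 0.086
total [0.0007 0.006  0.0023] [-0.003 -0.001 -0.001] rows 1 per row [0.0007, 0.006, 0.0023] [-0.0029, -0.0008, -0.0015]
```

Call:
send_rows:
  motion:
    - {"dp":[0.0,0.006,0.001],"rot":[0,0,0],"grip":0.0}
    - {"dp":[0.003,0.006,0.0015],"rot":[-0.003,0.08,0],"grip":0.0}
    - {"dp":[0.003,0.004,0.001],"rot":[-0.003,0.08,0],"grip":0.0}
    - {"dp":[0.003,0.003,0.001],"rot":[-0.003,0.08,0],"grip":0.0}
    - {"dp":[0.003,0.002,0.0005],"rot":[-0.003,0.08,0],"grip":0.0}
    - {"dp":[0.003,0.002,0.0],"rot":[-0.003,0.08,0],"grip":0.0}

```text
clock: 21.82
tcp_pos: [0.4506, 0.2049, 0.0952]
orientation: [2.158, 2.24, -0.008]
contact_force: [0.8, -5.5, -0.4]
grip_width: 0.009
```

```bash
python3 -c "
from h import *
lev(.42,.092,.034)"
```

```text
t 21.82 tcp [0.4506 0.2049 0.0952] trk [0.0113 0.0587 0.038 ] F [ 0.8 -5.5 -0.4] w 0.009 q [ 0.22  0.57 -1.    2.05  0.67  0.88  0.44]
tool in trk x [-0.005  1.    -0.026] z [-0.406 -0.026 -0.913]
tool th 0.418 pos th 0.34 d 0.034 q 0.0917
total [0.0027 0.0004 0.0002] [0.026 0.003 0.007] rows 1 per row [0.0027, 0.0004, 0.0002] [0.0257, 0.0028, 0.0065]
```

Call:
send_rows:
  motion:
    - {"dp":[0.002,-0.003,0.0],"rot":[0.005,0.005,0],"grip":0.0}
    - {"dp":[0.001,-0.005,0.0],"rot":[0.005,0,0],"grip":0.0}
    - {"dp":[0.0,-0.005,0.0],"rot":[0.005,0,0],"grip":0.0}
    - {"dp":[0.0,-0.005,0.0],"rot":[0,0,0],"grip":0.0}

```text
clock: 22.32
tcp_pos: [0.4524, 0.1809, 0.0953]
orientation: [2.17, 2.242, -0.01]
contact_force: [2.3, -4.8, -0.8]
grip_width: 0.0098
```

```bash
python3 -c "
from h import *
lev(.42,.054,.034)"
```

```text
t 22.32 tcp [0.4524 0.1809 0.0953] trk [0.012  0.0346 0.0377] F [ 2.3 -4.8 -0.8] w 0.0098 q [ 0.28  0.56 -1.01  2.07  0.66  0.87  0.49]
tool in trk x [ 0.002  1.    -0.023] z [-0.414 -0.02  -0.91 ]
tool th 0.426 pos th 0.36 d 0.0339 q 0.0676
total [ 0.0026 -0.0135  0.0002] [ 0.02  -0.005  0.011] rows 1 per row [0.0026, -0.0135, 0.0002] [0.0202, -0.0055, 0.0113]
```

Call:
send_rows:
  motion:
    - {"dp":[0.001,-0.004,0.0],"rot":[0.005,0,0.004],"grip":0.0}
    - {"dp":[0.0,-0.003,0.0],"rot":[0.005,0,0.003],"grip":0.0}
    - {"dp":[0.0,-0.0025,0.0],"rot":[0.003,0,0],"grip":0.0}

```text
clock: 22.7
tcp_pos: [0.4529, 0.1695, 0.0953]
orientation: [2.168, 2.255, 0.002]
contact_force: [0.0, -4.1, -0.4]
grip_width: 0.0098
```

```bash
python3 -c "
from h import *
lev(.42,.050,.034)"
```

```text
t 22.7 tcp [0.4529 0.1695 0.0953] trk [0.012  0.0232 0.0377] F [ 0.  -4.1 -0.4] w 0.0098 q [ 0.32  0.56 -1.02  2.08  0.66  0.86  0.52]
tool in trk x [ 0.    1.   -0.01] z [-0.413 -0.009 -0.911]
tool th 0.426 pos th 0.361 d 0.0339 q 0.0562
total [ 0.0023 -0.0061  0.0002] [ 0.009 -0.005  0.005] rows 1 per row [0.0023, -0.0061, 0.0002] [0.009, -0.0055, 0.0045]
```

Call:
send_rows:
  motion:
    - {"dp":[0.0005,-0.002,0.0],"rot":[0.003,0,0.002],"grip":0.0}
    - {"dp":[0.0,-0.002,0.0],"rot":[0.003,0,0.002],"grip":0.0}
    - {"dp":[0.0,-0.001,0.0],"rot":[0,0,0],"grip":0.0}

```text
clock: 23.08
tcp_pos: [0.4532, 0.164, 0.0953]
orientation: [2.167, 2.262, 0.009]
contact_force: [-0.5, -4.7, 0.5]
grip_width: 0.0092
```

```bash
python3 -c "
from h import *
lev(.42,.050,.034)"
```

```text
t 23.07 tcp [0.4532 0.164  0.0953] trk [0.012  0.0178 0.0377] F [-0.5 -4.7  0.5] w 0.0092 q [ 0.34  0.56 -1.02  2.08  0.65  0.85  0.54]
tool in trk x [-0.001  1.    -0.003] z [-0.413 -0.003 -0.911]
tool th 0.426 pos th 0.362 d 0.0339 q 0.0508
total [ 0.002  -0.0007  0.0002] [ 0.003 -0.006  0.   ] rows 1 per row [0.002, -0.0007, 0.0002] [0.0029, -0.0059, 0.0004]
```

Call:
send_rows:
  motion:
    - {"dp":[0.0,-0.001,0.0],"rot":[0,0,0],"grip":0.0}
    - {"dp":[0.0,-0.001,0.0],"rot":[0,0,0],"grip":0.0}

```text
clock: 23.32
tcp_pos: [0.4532, 0.1635, 0.0953]
orientation: [2.167, 2.265, 0.013]
contact_force: [0.3, 0.1, -3.9]
grip_width: 0.0097
```

```bash
python3 -c "
from h import *
lev(.42,.050,.034)"
```

```text
t 23.32 tcp [0.4532 0.1635 0.0953] trk [0.012  0.0173 0.0378] F [ 0.3  0.1 -3.9] w 0.0097 q [ 0.34  0.56 -1.02  2.08  0.65  0.85  0.55]
tool in trk x [-0.     1.     0.001] z [-0.413  0.    -0.911]
tool th 0.425 pos th 0.362 d 0.034 q 0.0503
total [ 0.002  -0.0002  0.0001] [-0.    -0.005 -0.001] rows 1 per row [0.002, -0.0002, 0.0001] [-0.0001, -0.0055, -0.0006]
```

Call:
send_rows:
  motion:
    - {"dp":[-0.003,-0.0003,-0.0002],"rot":[0.003,-0.085,0],"grip":0.0}
    - {"dp":[-0.003,-0.0002,-0.0007],"rot":[0.003,-0.085,0],"grip":0.0}
    - {"dp":[-0.003,0,-0.001],"rot":[0.003,-0.085,0],"grip":0.0}
    - {"dp":[-0.003,0,-0.001],"rot":[0.003,-0.085,0],"grip":0.0}
    - {"dp":[-0.003,0,-0.0015],"rot":[0.003,-0.08,0],"grip":0.0}

```text
clock: 23.95
tcp_pos: [0.4392, 0.1633, 0.0915]
orientation: [1.94, 2.022, 0.454]
contact_force: [19.1, -5.4, -19.8]
grip_width: 0.0094
```

```bash
python3 -c "
from h import *
lev(0,.050,.034)"
```

```text
t 23.95 tcp [0.4392 0.1633 0.0915] trk [-0.0023  0.0176  0.0403] F [ 19.1  -5.4 -19.8] w 0.0094 q [ 0.04  0.33 -0.78  2.41  1.37  0.49 -0.31]
tool in trk x [ 0.002  1.    -0.   ] z [ 0.004 -0.    -1.   ]
tool th -0.004 pos th -0.067 d 0.0344 q 0.0506
total [ 0.0022 -0.0005  0.0007] [-0.001  0.004  0.002] rows 1 per row [0.0022, -0.0005, 0.0007] [-0.0008, 0.0044, 0.0019]
```

Call:
send_rows:
  motion:
    - {"dp":[0.0012,-0.001,-0.0005],"rot":[0,0,0],"grip":0.0}
    - {"dp":[0.0003,-0.0006,0],"rot":[0,0,0],"grip":0.0}

```text
clock: 24.2
tcp_pos: [0.4395, 0.1632, 0.0915]
orientation: [1.935, 2.026, 0.456]
contact_force: [-0.5, -2.9, 1.5]
grip_width: 0.0093
```

```bash
python3 -c "
from h import *
lev(0,.050,.034)"
```

```text
t 24.2 tcp [0.4395 0.1632 0.0915] trk [-0.002   0.0175  0.0401] F [-0.5 -2.9  1.5] w 0.0093 q [ 0.04  0.33 -0.78  2.41  1.38  0.49 -0.31]
tool in trk x [-0.002  1.     0.002] z [ 0.006  0.002 -1.   ]
tool th -0.006 pos th -0.06 d 0.0342 q 0.0505
total [ 0.0019 -0.0005  0.0008] [-0.001  0.006 -0.002] rows 1 per row [0.0019, -0.0005, 0.0008] [-0.0008, 0.0057, -0.0025]
```

Call:
send_rows:
  motion:
    - {"dp":[0,-0.0008,0],"rot":[0,0,0],"grip":0.0}
    - {"dp":[0,0,0],"rot":[0,0,0],"grip":0.013}
    - {"dp":[0,0,0],"rot":[0,0,0],"grip":0.025}
    - {"dp":[0,0,0],"rot":[0,0,0],"grip":0.035}
    - {"dp":[-0.007,0,0.015],"rot":[0,0,0],"grip":0.035}
    - {"dp":[-0.007,0,0.015],"rot":[0,0,0],"grip":0.035}
    - {"dp":[-0.006,0,0.018],"rot":[0,0,0],"grip":0.035}
    - {"dp":[0.0,0.0,0.03],"rot":[0,0.05,0],"grip":0.04}
    - {"dp":[0.0,0.0,0.03],"rot":[0,0.1,0],"grip":0.04}

```text
clock: 25.32
tcp_pos: [0.4188, 0.1615, 0.1836]
orientation: [1.999, 2.09, 0.344]
contact_force: [0.0, 0.5, -0.2]
grip_width: 0.0398
```

```bash
python3 -c "
from h import *
st();f=imaging.grab_frame('wrist');save(f,'w9.png')
o,R=track()
print('lever top at 0:',proj(f,tw((0,.016,.073))).round(),'face top',proj(f,tw((0,-.010,.022))).round(),'nose top',proj(f,tw((0,-.09,.022))).round())"
```

```text
t 25.32 tcp [0.4188 0.1615 0.1836] trk [0.0181 0.0167 0.1323] F [ 0.   0.5 -0.2] w 0.0398 q [ 0.31  0.11 -0.97  2.29  0.52  0.58  0.56]
tool in trk x [-0.001  1.    -0.002] z [-0.107 -0.003 -0.994]
lever top at 0: [317. 240.] face top [282. 225.] nose top [173. 225.]
```

View pics/w9.png

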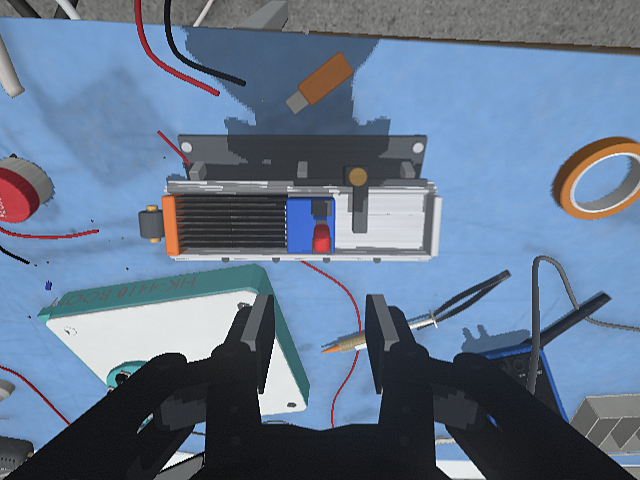

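The sinks fill the channel from the nose (175,225) to the follower face (287,225) with no gap. The lever is square, with its grip at (320,238) against a predicted (317,240). The robot is clear, so I hand in.

```bash
python3 -c "
from bench import hand_in
print(hand_in())"
```

```text
the job is handed in; nothing more can be done
None
```

The feeder is loaded and the job is handed in, at about 25 s on the robot's clock.

**What I did:**
- I pulled the follower back with the lever leaned to about 0.42 rad, and parked it behind the catch at about 0.085, free of the gripper.
- I lowered both heat sinks, base down, until the wrist felt the channel floor. The contact force was about 39 N for the first and 19 N for the second. I let go of each only after that.
- I freed the lever and eased the follower forward at about 50 mm/s or less.
- It stopped on the heat sinks at about 0.050, and the spring load came off the gripper.
- I brought the lever back to 0 rad and let go.

**Last checks:**
- **Final wrist picture:** there is no visible gap from the orange nose stop to the follower. The lever grip is within 3 pixels of where a square lever should be.
- **Robot:** it touches nothing, with the measured force about 0.
- **Bystanders:** I never touched the jar, the tape roll or the USB stick. All three look in place, but I did not measure their positions again.

**What disagreed:**
- My first positions for the heat sinks were about 6–7 mm off along y. I corrected them from the wrist camera.
- Joints 3 and 4 ran up to their range limits at times (-1.41 and 2.44 rad as rounded in the readout). I only checked one of these to more digits, and it was just inside (joint 4 at 2.435).
- The 39 N contact while setting down the first heat sink was close to the 40 N limit.

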